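Pack two layers on the shaker table and set its speed dial to the mark

ROBOT

A 6-joint arm with a two-finger parallel gripper is mounted at the origin on the work surface; the furniture and walls round the work are solid. World frame = base frame: x ahead of the robot, y to its left, z up, the work surface at z = 0. Lengths are in m, angles in rad, forces in N, time in s.
With the tool pointing down it reaches from about 0.425 to 0.95 m from the base axis. Payload 3.5 kg.
Tool frame: the origin (TCP) lies on the centre line of the jaws, within the pads' length; the fingertips stand 14 mm ahead of it and the grasp point (between the pads) lies 5 mm behind it (ctrl.finger_overhang is the distance from the TCP to the fingertips, in m); z points along the fingers, y is the line along which they close (so a half turn about z gives the same grasp; the last joint's range is limited). The gripper opens to 85 mm and grips with 20 to 120 N. Pads are 22 mm wide; open, the fingers measure 114 mm over their backs; the gripper's body (76 mm by 85 mm) begins 54 mm behind the grasp point. The pads swing forward as they close: fully open they stand 13 mm farther back than shut.
Start: joints at [1.061, 0.286, 1.577, -0, 1.279, -0.15], TCP at [0.238, 0.632, 0.225] pointing down, gripper open.
Joint ranges: [-2.77, 2.77], [-0.9, 2.22], [0.21, 2.48], [-1.53, 4.67], [0.24, 2.81], [-2.84, 2.84]. Speed limits (rad/s): [2.79, 2.79, 3.14, 3.14, 3.14, 3.14].

INTERFACE

Orientations are given as a unit quaternion [x, y, z, w].
In Python, from plant import ctrl gives the robot as it stands.
- The arm moves only by the tool send_rows, never from a script. Its argument "moves" is text: rows parted by semicolons, each of 7 numbers parted by spaces: the turn, a rotation vector about the tool's x, y, z in units of 360 degrees (1.0 is 360 degrees), then the shift along the tool's x, y, z in units of 20 cm (1.0 is 20 cm), then the gripper's target within -1 to 1 (fully open at 1, half-way at 0, shut at -1). A call has 1 to 12 rows; each row is the pose to reach, as a shift and turn from the pose commanded when the call began, along the tool's axes at that moment, turning the shorter way round; what a row does not reach only later rows make up. A row lasts 1/8 s, in which the tool goes at most 62.5 mm and 10.7 degrees, less where a joint would pass 70% of its speed; a pose out of reach is approached as far as the arm can. A call with a number of a shift or a turn outside -1 to 1 is refused whole. A call with a gripper value outside its range is refused whole. The fingers move at their own pace and stop on an object; "newtons" is the grip in N (left out, the last holds). Time passes only in rows, so rows that repeat a pose let the fingers close. It gives the time, the measured TCP pose, the force, the opening and the grip force at its end, in the units of the state.
- ctrl.get_state(): the state, without advancing time (a new reading comes with each control period).
- ctrl.read_camera(name): name is "scene" or "top" or "wrist"; returns a dict with "image" (420x560x3 uint8, red, green, blue), "fovy" (degrees; the focal length in pixels is half the picture's height over the tangent of half this angle, whatever the lens; pixels are square), "cx", "cy" (the principal point, pixels), "distortion" ([k1, k2, p1, p2, k3] as OpenCV has them; the pictures are not rectified), "extrinsics" (4x4, takes a point from camera to world coordinates). Camera axes: x right, y up, looking along -z (the intrinsics and any distortion apply to the point x, -y, -z); pixel columns grow to the right and rows downward; lengths in m; the calibration is good to about 2 mm. A picture is of the moment at which its call begins. There is no depth.
- ctrl.sign_off(): hands the job in; it is judged then, once.
The state is a dict: "time": time; "qpos": joint angles; "dq": joint speeds; "joint_efforts": joint torques, N m; "eef_pos": TCP position; "tcp_rot": TCP orientation; "contact_force": force on the tool from outside, world axes, zero at the start; "wrist_torque": the same for the moment, N m; "opening": opening from 0.0 (shut) to 1.0 (fully open); "finger_force": force on a finger pad.
Only numpy, scipy, OpenCV 4.12 (cv2) and the standard library are available. Lean on these libraries where they do the work, as an engineer would, in place of code of your own. Each camera call takes 0.05 s, during which the arm holds its last target. There are 200 camera calls.

TASK

Turn the shaker's speed dial back to zero and leave it there while you load: lay a seal block lengthwise on each of the two black pads, lay the separator board level on both blocks, square to and centred over the deck, and stand every nest blank flat on the board, inside its rim. When all is packed, turn the dial so that its white pointer stands at the orange set mark; do not move the mark, and leave the tin and the tape roll alone.

Things in the scene. Friction and masses are not known exactly. Their poses are not given: they have to be found in the camera images.
- shaker: Shaker table fixed on the bench: aluminium deck 150 mm (its x) by 208 mm (its y), deck surface 30 mm above the bench, with a lip 4 mm wide round the edge, 5 mm above the deck. Two black pads 90 x 46 mm, long side along its x, lie flush in the deck. Origin: centre of its underside at bench level; z up. Place and yaw vary.
- pad_left (a point): Centre of the left (+y) black pad, on the deck surface (48 mm from the deck's centre).
- pad_right (a point): Centre of the right (-y) black pad, on the deck surface.
- controller: Speed controller fixed on the bench, right of the shaker: blue box 105 mm (its x) by 76 mm (its y), 40 mm high, the dial at the centre of its black top, 11 white scale ticks 30 degrees apart. The zero tick, thicker and with a white dot beside it, lies 150 degrees anticlockwise of its x axis seen from above. Origin: centre of the underside, on the dial's vertical axis.
- dial (a joint): Angle of the grey speed dial (rad): 0 at the zero tick (hard stop), growing clockwise seen from above, up to 5.24. It stays where it is left (friction 0.04 N m). Its upright grip bar (see dial_tip) runs along the pointer line: its direction in the controller's frame is 150 degrees minus this angle, counted from x towards y.
- dial_tip (a point): The pointer's tip: rim of the dial's disc, 29 mm from its axis, at the white line. The disc (56 mm across, its top 46 mm above the bench) carries an upright grip bar 46 mm long, 12 mm thick and 30 mm high, top 75 mm above the bench; fingertips may reach down to about 48 mm. The bar's end with the white line is the pointer.
- set_mark (a joint): Where the orange set mark stands on the scale (rad), counted like the dial: the dial points at the mark when its angle equals this value. The mark is a small orange tab, 7 x 5 mm, 4 mm above the panel, just outside the dial's disc (30 to 36 mm from the axis). Not to be moved.
- mark_tip (a point): Point 29 mm from the dial's axis in line with the orange tab; the pointer's tip is on it when the dial is set.
- board: Separator board of plywood, 136 mm (its x) by 196 mm (its y), 5 mm thick, 0.16 kg, with a rim 4 mm wide round its edge that stands 6 mm above its top face, and an upright yellow grip lug in the middle: 12 mm (x) by 30 mm (y), standing from the board to 40 mm above the board's underside. Origin: centre of the underside; z up.
- board_lug (a point): Grip point in the lug, 28 mm above the board's underside.
- seal_0: Seal block: pale machined block with a black ring and two small holes in its top, 40 mm (its x) by 85 mm (its y), 34 mm high to its flat top (what is laid on it rests at 34 mm), 0.28 kg. Lies flat. Origin: centre of its underside.
- seal_1: Seal block: pale machined block with a black ring and two small holes in its top, 40 mm (its x) by 85 mm (its y), 34 mm high to its flat top (what is laid on it rests at 34 mm), 0.28 kg. Lies flat. Origin: centre of its underside.
- nest_0: Nest blank: plain grey block with one round recess in its top, 44 mm (its x) by 70 mm (its y), 28 mm high, 0.33 kg. Lies flat. Origin: centre of its underside. One to three of the three are present.
- nest_1: Nest blank: plain grey block with one round recess in its top, 44 mm (its x) by 70 mm (its y), 28 mm high, 0.33 kg. Lies flat. Origin: centre of its underside. One to three of the three are present.
- nest_2: Nest blank: plain grey block with one round recess in its top, 44 mm (its x) by 70 mm (its y), 28 mm high, 0.33 kg. Lies flat. Origin: centre of its underside. One to three of the three are present.
- grease_tin: Bystander: flat round tin, 54 mm across, 24 mm high, between carton and controller. Origin: centre of its underside. To be left alone.
- tape_roll: Bystander: roll of blue tape, 73 mm across, 25 mm high, behind the shaker. Origin: centre of its underside. To be left alone.
Mind the look-alikes: they are no part of the job. What is shaped like the nest_1 but red is not meant. What is shaped like the seal_1 but brown is not meant.

How it is judged:
On the way, in this order (a step that is already met when the one before it is completed fails the run):
1. the dial is turned back to zero (value of joint dial below 0.1 rad), for 0.3 s.
2. dial still at zero, a seal block lies on each pad and the board level on both (value of joint dial below 0.1 rad and ((horizontal distance between seal_0 and pad_left below 0.02 m and z of seal_0 in the frame of shaker between 0.026 and 0.034 m and angle between each of seal_0, seal_1's own z axis and vertical below 0.06 rad and angle between the y axis of each of seal_0, seal_1 and the x axis of shaker, either way round below 0.3 rad and horizontal distance between seal_1 and pad_right below 0.02 m and z of seal_1 in the frame of shaker between 0.026 and 0.034 m) or (horizontal distance between seal_1 and pad_left below 0.02 m and z of seal_1 in the frame of shaker between 0.026 and 0.034 m and angle between each of seal_1, seal_0's own z axis and vertical below 0.06 rad and angle between the y axis of each of seal_1, seal_0 and the x axis of shaker, either way round below 0.3 rad and horizontal distance between seal_0 and pad_right below 0.02 m and z of seal_0 in the frame of shaker between 0.026 and 0.034 m)) and horizontal distance between board and shaker below 0.02 m and z of board in the frame of shaker between 0.06 and 0.068 m and angle between board's own z axis and vertical below 0.06 rad and angle between the y axis of board and the y axis of shaker, either way round below 0.25 rad), for 0.3 s.
3. dial still at zero, all nest blanks present stand flat on the board (all of step 2 and x of nest_0 in the frame of board between -0.05 and 0.05 m and y of nest_0 in the frame of board between -0.08 and 0.08 m and z of nest_0 in the frame of board between 0.001 and 0.009 m and angle between each of nest_0, nest_1, nest_2's own z axis and vertical below 0.08 rad and linear speed of each of nest_0, nest_1, nest_2 below 0.02 m/s and x of nest_1 in the frame of board between -0.05 and 0.05 m and y of nest_1 in the frame of board between -0.08 and 0.08 m and z of nest_1 in the frame of board between 0.001 and 0.009 m and x of nest_2 in the frame of board between -0.05 and 0.05 m and y of nest_2 in the frame of board between -0.08 and 0.08 m and z of nest_2 in the frame of board between 0.001 and 0.009 m), for 0.3 s.
4. the dial's pointer stands at the orange mark (horizontal distance between dial_tip and mark_tip below 0.0035 m), for 0.3 s.
At the end, for the whole second after the job is handed in: Pointer within 3.5 mm (7 degrees) of the mark; a seal block flat on each pad within 20 mm and 0.3 rad; board level on both, within 20 mm of centre and 0.25 rad; every nest blank flat and still on the board, its centre within 50 mm (x) and 80 mm (y) of the board's centre (horizontal distance between dial_tip and mark_tip below 0.0035 m and velocity of joint dial between -0.05 and 0.05 rad/s and ((horizontal distance between seal_0 and pad_left below 0.02 m and z of seal_0 in the frame of shaker between 0.026 and 0.034 m and angle between each of seal_0, seal_1's own z axis and vertical below 0.06 rad and angle between the y axis of each of seal_0, seal_1 and the x axis of shaker, either way round below 0.3 rad and horizontal distance between seal_1 and pad_right below 0.02 m and z of seal_1 in the frame of shaker between 0.026 and 0.034 m) or (horizontal distance between seal_1 and pad_left below 0.02 m and z of seal_1 in the frame of shaker between 0.026 and 0.034 m and angle between each of seal_1, seal_0's own z axis and vertical below 0.06 rad and angle between the y axis of each of seal_1, seal_0 and the x axis of shaker, either way round below 0.3 rad and horizontal distance between seal_0 and pad_right below 0.02 m and z of seal_0 in the frame of shaker between 0.026 and 0.034 m)) and horizontal distance between board and shaker below 0.02 m and z of board in the frame of shaker between 0.06 and 0.068 m and angle between board's own z axis and vertical below 0.06 rad and angle between the y axis of board and the y axis of shaker, either way round below 0.25 rad and x of nest_0 in the frame of board between -0.05 and 0.05 m and y of nest_0 in the frame of board between -0.08 and 0.08 m and z of nest_0 in the frame of board between 0.001 and 0.009 m and angle between each of nest_0, nest_1, nest_2's own z axis and vertical below 0.08 rad and linear speed of each of nest_0, nest_1, nest_2 below 0.02 m/s and x of nest_1 in the frame of board between -0.05 and 0.05 m and y of nest_1 in the frame of board between -0.08 and 0.08 m and z of nest_1 in the frame of board between 0.001 and 0.009 m and x of nest_2 in the frame of board between -0.05 and 0.05 m and y of nest_2 in the frame of board between -0.08 and 0.08 m and z of nest_2 in the frame of board between 0.001 and 0.009 m); the robot touches nothing.
It fails at once if the tin or the tape roll is moved by more than 30 mm (distance of any of grease_tin, tape_roll from where it was at the start of the episode above 0.03 m).
It fails at once if the orange set mark is moved by more than 3 mm (distance of mark_tip from where it was at the start of the episode above 0.003 m).
Of nest_0, nest_1, nest_2 only 1 to 3 are there at a start; the rules pass over those that are not, and their reading is None.
At some moment in a run one of nest_0, nest_1, nest_2 may be knocked a few centimetres aside while the robot is not near it.
Once in a run the grip may slacken for a moment while it holds something.
It also fails if it takes over 210 s, if anything falls off the work surface, if the arm or the gripper's body presses on something with over 40 N, if the wrist force passes 120 N, or if a joint passes its speed limit or range.

## Working session

There is one attempt and no reset: what is moved stays moved. The work goes in short steps, Python scripts to look and compute and a tool call to move; the robot and the scene stay as the last step left them, time stands still between calls to the robot, and variables do not carry over. Pictures are saved under pics/ and viewed, at most 14 in all, crops included, and the job is handed in when it is done.

Besides the shell and the picture viewer there is one more tool, called after "Call:" as a command line: name --argument value ..., lists and objects as JSON in quotes. send_rows: Moves the arm, as the interface text tells. Its arguments: {"type":"object","properties":{"moves":{"type":"string"},"newtons":{"type":"number"}},"required":["moves"]}

```bash
ls; mkdir -p pics
python3 - <<'E'
from plant import ctrl
import cv2
s=ctrl.get_state(); print({k:s[k] for k in('time','qpos','eef_pos','tcp_rot','opening')})
for n in('scene','top'):
    c=ctrl.read_camera(n); print(n,c['fovy'],c['cx'],c['cy'],c['distortion'],c['extrinsics'].tolist() if hasattr(c['extrinsics'],'tolist') else c['extrinsics'])
    cv2.imwrite(f'pics/{n}0.png',cv2.resize(c['image'][:,:,::-1],(800,600),interpolation=cv2.INTER_CUBIC))
E
```

```text
pics
{'time': 0.0, 'qpos': array([ 1.06097636e+00,  2.87165473e-01,  1.57816669e+00, -2.62178319e-05,
        1.27860392e+00, -1.49976358e-01]), 'eef_pos': array([0.23731933, 0.63119032, 0.22345291]), 'tcp_rot': array([ 1.78948789e-01,  9.83857692e-01, -1.11259504e-03, -3.67700758e-04]), 'opening': 1.0020836147676706}
scene 53.26348457464095 284.3142627094245 210.42853267882788 [0.03862559 0.         0.         0.         0.        ] [[-0.6108075903217709, -0.6177972909096282, 0.495217724793889, 1.0005115620745602], [0.7916047272254833, -0.48961101275487917, 0.3655721707452716, 0.361052680636766], [0.016614555052122233, 0.6153109486543092, 0.7881093788469683, 0.7368757967200549], [0.0, 0.0, 0.0, 1.0]]
top 43.287185447788175 282.27277851669226 199.65080390972656 [-0.10471013  0.          0.          0.          0.        ] [[0.0024815065694450797, 0.9901838234847098, -0.13974919618497622, 0.4223201869456924], [-0.9999960908418809, 0.0026372316487807885, 0.0009291448688491951, 0.0503706208323244], [0.0012885752218789925, 0.1397463442041753, 0.9901864970072383, 1.1686107186611834], [0.0, 0.0, 0.0, 1.0]]
```

View pics/top0.png

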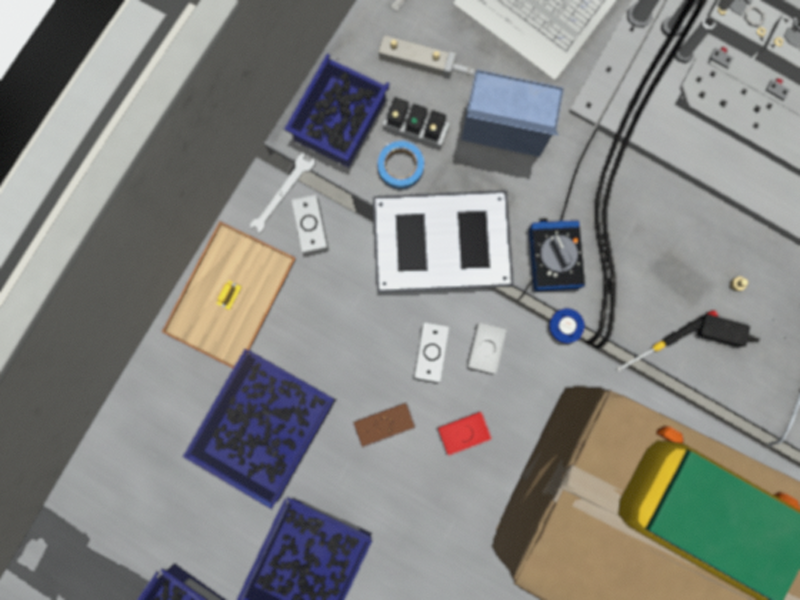

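View pics/scene0.png

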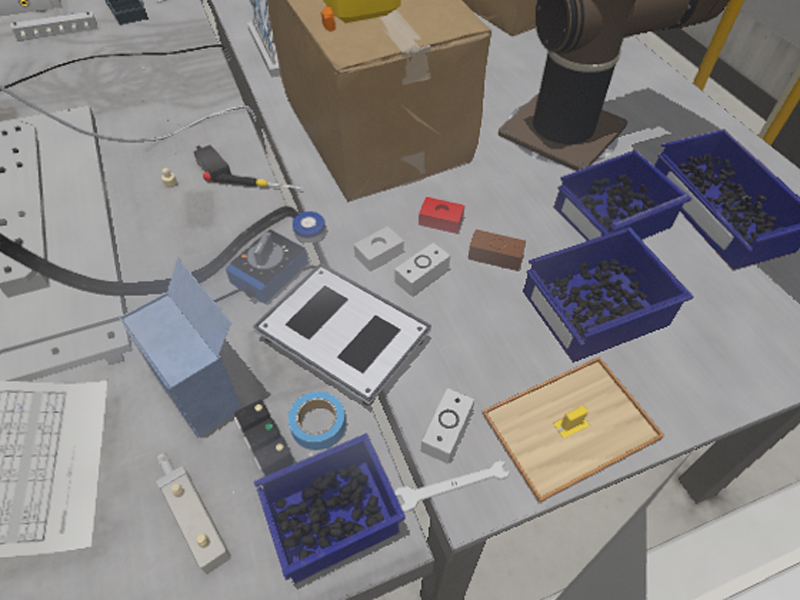

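Only one nest blank is visible. In the top view (800 px wide) the pale candidates are seals at (310,223) and (432,352), each with a black ring and two holes, and the nest at (487,348), grey with a recess. The look-alikes are red at (464,433) and brown at (384,424). The dial is at (559,254), the tin at (567,326) and the tape at (401,164). I'll confirm these in enlarged crops.

```bash
cat > h.py <<'E'
import numpy as np, cv2
from scipy.spatial.transform import Rotation as R
from plant import ctrl
def K(c):
    f=c['image'].shape[0]/2/np.tan(np.radians(c['fovy']/2))
    return np.array([[f,0,c['cx']],[0,f,c['cy']],[0,0,1]])
def p2w(c,uv,z):
    uv=np.array(uv,float).reshape(-1,1,2)
    n=cv2.undistortPoints(uv,K(c),np.array(c['distortion'],float)).reshape(-1,2)
    E=np.array(c['extrinsics']); d=np.c_[n[:,0],-n[:,1],-np.ones(len(n))]@E[:3,:3].T
    o=E[:3,3]; return o+d*((z-o[2])/d[:,2])[:,None]
def w2p(c,P):
    E=np.array(c['extrinsics']); q=(np.atleast_2d(P)-E[:3,3])@E[:3,:3]
    q=q*[1,-1,-1]
    return cv2.projectPoints(q.reshape(-1,1,3),np.zeros(3),np.zeros(3),K(c),np.array(c['distortion'],float))[0].reshape(-1,2)
def cam(n,crop=None,name=None,s=5):
    c=ctrl.read_camera(n); im=c['image'][:,:,::-1]
    if name:
        if crop: im=im[crop[1]:crop[3],crop[0]:crop[2]]
        cv2.imwrite('pics/'+name,cv2.resize(im,None,fx=s,fy=s,interpolation=cv2.INTER_CUBIC))
    return c
def to(pos,yaw):
    """rows numbers: tool down with jaw axis (tool y) at world yaw (mod pi); from current pose"""
    s=ctrl.get_state(); R0=R.from_quat(s['tcp_rot']); sh=R0.inv().apply(np.array(pos)-s['eef_pos'])/0.2
    out=[]
    for k in (0,np.pi):
        y=np.array([np.cos(yaw+k),np.sin(yaw+k),0]); z=np.array([0,0,-1.]); x=np.cross(y,z)
        rv=(R0.inv()*R.from_matrix(np.c_[x,y,z])).as_rotvec()/2/np.pi; out.append(rv)
    rv=min(out,key=lambda v:abs(v[2]))
    print('turn',rv.round(4),'shift',sh.round(4)); return rv,sh
E
python3 - <<'E'
from h import *
c=cam('top',(255,145,415,265),'a.png'); cam('top',(110,110,270,230),'b.png')
E
```

```text
(no output)
```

View pics/a.png

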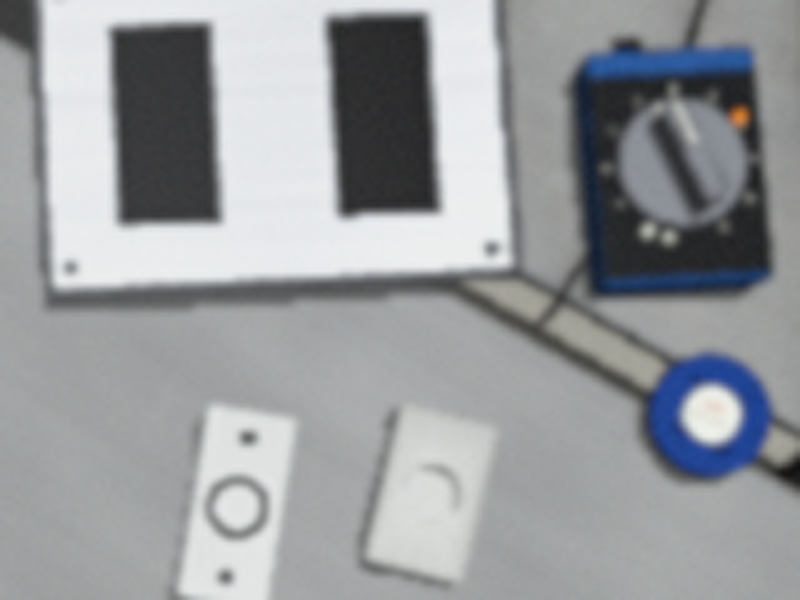

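View pics/b.png

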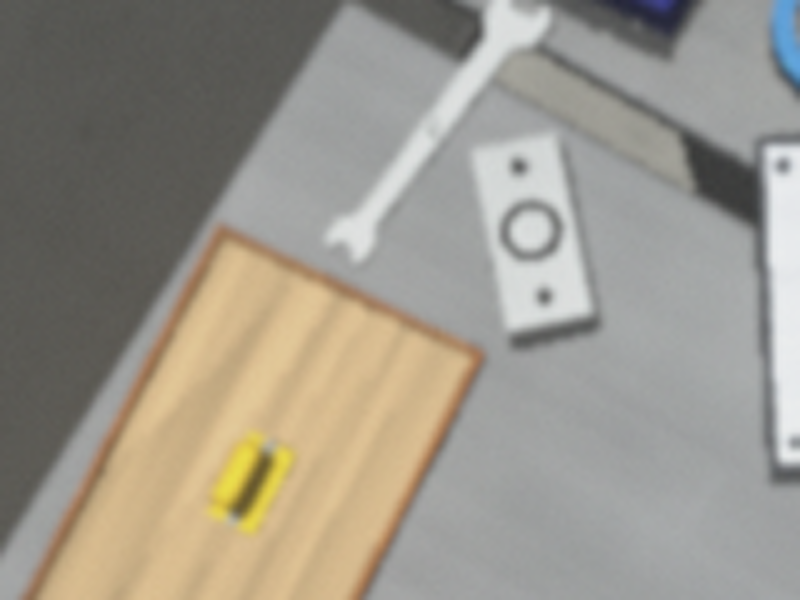

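Crop a shows seal B with its ring at (238,507) and holes, the plain nest blank with its recess at (432,495), and the pads. The dial pointer is at about (685,117), the orange mark at (739,117), and the zero tick and dot at (648,232)/(669,237). Crop b shows seal A with its ring at (531,230) and the board with its lug. These match the description; the red and brown blocks do not.

Run:
```python
from h import *
c=cam('top')
A=lambda L:(np.array(L,float)+.5)/5-.5+[255,145]
B=lambda L:(np.array(L,float)+.5)/5-.5+[110,110]
T=lambda L:(np.array(L,float)+.5)*.7-.5
an=lambda v:np.degrees(np.arctan2(v[1],v[0])).round(1)
for n,f,L,z in[('padL',A,[(111,27),(209,23),(220,220),(119,223)],.03),('padR',A,[(328,18),(427,14),(440,212),(340,214)],.03),
 ('nest',A,[(402,405),(497,430),(462,582),(368,562)],.028),('board',T,[(220,224),(294,259),(240,366),(165,330)],.011),('sealAc',B,[(472,150),(557,133),(597,318),(510,333)],.034)]:
    p=p2w(c,f(L),z); e=[p[(i+1)%4]-p[i] for i in range(4)]
    print(n,p[:,:2].mean(0).round(4),'len',[np.linalg.norm(v).round(4) for v in e],'ang',[an(v) for v in e])
for n,f,L in[('sealA',B,[(531,230),(519,166),(544,296)]),('sealB',A,[(238,507),(248,437),(226,577)])]:
    p=p2w(c,f(L),.034); print(n,p.round(4)[:,:2].tolist(),'y ang',an(p[1]-p[2]))
tk=[(605,168),(612,130),(636,103),(672,88),(713,94),(755,158),(750,198),(723,228),(619,204),(648,232),(669,237)]
p=p2w(c,A(tk),.04)[:,:2]
q=p[[0,1,2,3,4,5,6,7,8]]; M=np.c_[2*q,np.ones(len(q))]; s=np.linalg.lstsq(M,(q**2).sum(1),rcond=None)[0]; ctr=s[:2]
print('dial ctr',ctr,'r',np.sqrt(s[2]+ctr@ctr),[an(x-ctr) for x in p])
d=p2w(c,A([(683,162)]),.046)[0]; print('disc ctr',d)
m=p2w(c,A([(739,117)]),.044)[0,:2]; print('mark',an(m-ctr),np.linalg.norm(m-ctr))
b=p2w(c,A([(672,95),(697,145)]),.075)[:,:2]; print('pointer line',an(b[0]-b[1]),b.tolist(), an(b[0]-ctr))
```

```text
padL [0.6506 0.0379] len [np.float64(0.0432), np.float64(0.0881), np.float64(0.044), np.float64(0.0876)] ang [np.float64(-87.4), np.float64(-177.0), np.float64(91.9), np.float64(2.5)]
padR [ 0.6548 -0.0582] len [np.float64(0.0439), np.float64(0.0888), np.float64(0.0438), np.float64(0.0878)] ang [np.float64(-87.4), np.float64(-177.1), np.float64(91.3), np.float64(2.9)]
nest [ 0.4882 -0.0777] len [np.float64(0.0425), np.float64(0.0674), np.float64(0.0413), np.float64(0.0694)] ang [np.float64(-104.7), np.float64(166.3), np.float64(78.0), np.float64(-12.7)]
board [0.5712 0.3191] len [np.float64(0.1311), np.float64(0.1845), np.float64(0.1312), np.float64(0.1859)] ang [np.float64(-115.2), np.float64(154.4), np.float64(65.4), np.float64(-25.6)]
sealAc [0.6784 0.1942] len [np.float64(0.0383), np.float64(0.0854), np.float64(0.0385), np.float64(0.0843)] ang [np.float64(-78.4), np.float64(-167.0), np.float64(100.0), np.float64(12.9)]
sealA [[0.6798, 0.1955], [0.7086, 0.2015], [0.6502, 0.1892]] y ang 11.9
sealB [[0.4824, 0.0064], [0.5124, 0.002], [0.4525, 0.0116]] y ang -9.1
dial ctr [ 0.63166251 -0.1870234 ] r 0.03335293733349133 [np.float64(94.1), np.float64(64.4), np.float64(36.0), np.float64(5.4), np.float64(-25.8), np.float64(-85.9), np.float64(-117.4), np.float64(-148.6), np.float64(123.3), np.float64(153.2), np.float64(169.1)]
disc ctr [ 0.6309362  -0.18650099  0.046     ]
mark -51.9 0.03190322928500549
pointer line 25.1 [[0.6543798379975437, -0.17651088890521238], [0.6328771275177137, -0.18656138571812642]] 24.8
```

Call:
send_rows --moves "0 0 0 -1 -0.95 0 1;0 0 0 -1 -0.95 0 1;0 0 0 -1 -0.95 0 1;0 0 0 -1 -0.95 0 1;0 0 0 -1 -0.95 0 1;0 0 0 -1 -0.95 0 1" --newtons 60

```text
time: 1.0
eef_pos: [0.3587, 0.3822, 0.225]
tcp_rot: [0.181, 0.984, 0.0, 0.0]
contact_force: [-0.5, 0.0, 0.4]
opening: 1.001
finger_force: 0.0
```

Call:
send_rows --moves "0 0 0 -1 -0.95 0 1;0 0 0 -1 -0.95 0 1;0 0 0 -1 -0.95 0 1;0 0 0 -1 -0.95 0 1;0 0 0 -1 -0.95 0 1;0 0 0 -1 -0.95 0 1"

```text
time: 1.75
eef_pos: [0.4789, 0.1349, 0.2249]
tcp_rot: [0.18, 0.984, 0.0, -0.0]
contact_force: [-0.3, 0.6, -0.6]
opening: 0.999
finger_force: 0.0
```

Call:
send_rows --moves "0 0 0.37 -1 -0.95 0 1;0 0 0.37 -1 -0.95 0 1;0 0 0.37 -1 -0.95 0 1;0 0 0.37 -1 -0.95 0 1;0 0 0.37 -1 -0.95 0 1;0 0 0.37 -1 -0.95 0 1;0 0 0.37 -1 -0.95 0 1;0 0 0.37 -1 -0.95 0 1;0 0 0.37 -1 -0.95 0 1;0 0 0.37 -1 -0.95 0 1;0 0 0.37 -1 -0.95 0 1;0 0 0.37 -1 -0.95 0 1"

```text
time: 3.25
eef_pos: [0.599, -0.1103, 0.2246]
tcp_rot: [0.965, 0.261, -0.0, -0.0]
contact_force: [-0.2, -0.6, -0.5]
opening: 1.002
finger_force: 0.0
```

Run:
```python
from h import *
s=ctrl.get_state(); print(s['time'],s['eef_pos'],s['qpos'].round(3))
c=cam('wrist',name='w1.png',s=1.42)
print(w2p(c,[[.6313,-.1868,.046]]), np.array(c['extrinsics']).round(3).tolist())
to([.6313,-.1868,.066],np.radians(25.1-90))
```

```text
3.25 [ 0.59899367 -0.11029325  0.22460028] [-3.490e-01  1.430e-01  1.745e+00  1.000e-03  1.254e+00  6.930e-01]
[[369.67104927 198.13541278]] [[0.504, 0.83, 0.239, 0.659], [-0.864, 0.485, 0.138, -0.076], [-0.002, -0.276, 0.961, 0.374], [0.0, 0.0, 0.0, 1.0]]
turn [-0.0002 -0.      0.0137] shift [-0.0516  0.4125  0.7925]
```

View pics/w1.png

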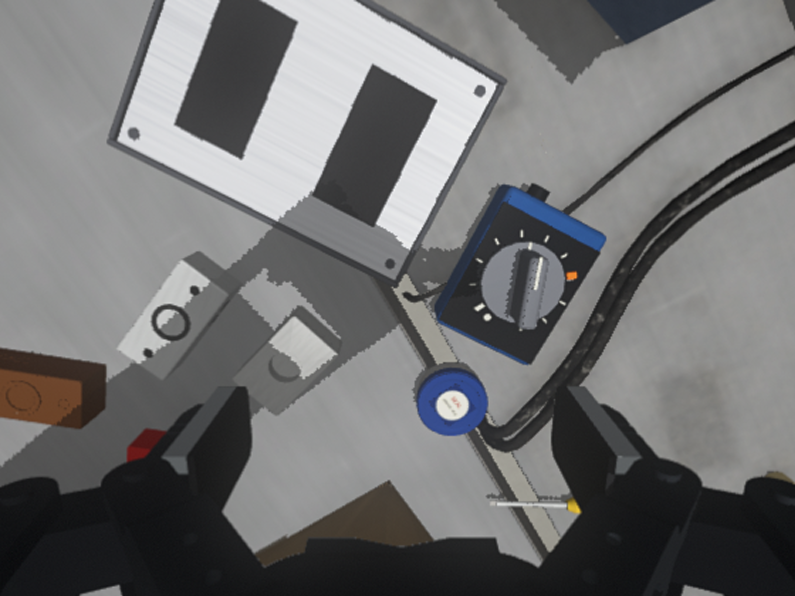

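The wrist view is sharp. The disc centre is at (525,282), against a prediction of (525,281). The pointer line runs (540,258)–(534,300) and the mark is at (572,276). Seal B's ring is at (171,322), and the nest is near (288,362).

Run:
```python
from h import *
c=cam('wrist'); W=lambda L:np.array(L,float)/1.42
an=lambda v:np.degrees(np.arctan2(v[1],v[0])).round(1)
ctr=p2w(c,W([(524.5,282)]),.046)[0,:2]; m=p2w(c,W([(572,276)]),.044)[0,:2]
z=p2w(c,W([(480,308)]),.04)[0,:2]
print('ctr',ctr,'mark',an(m-ctr),np.linalg.norm(m-ctr),'zero tick',an(z-ctr))
b=p2w(c,W([(540.5,258),(535,300)]),.075)[:,:2]; print('ptr',an(b[0]-b[1]),an(b[0]-ctr),b)
p=p2w(c,W([(171,322),(194,290),(148,352)]),.034)[:,:2]; print('sealB',p,an(p[1]-p[2]))
im=c['image'][:,:,::-1]; o=im[190:199,397:408].astype(int)
mk=cv2.inRange(c['image'],(180,60,0),(255,160,80)); ys,xs=np.nonzero(mk[170:220,380:430]); print('orange px',xs.mean()+380,ys.mean()+170,len(xs))
m=p2w(c,[(xs.mean()+380,ys.mean()+170)],.044)[0,:2]; print(an(m-ctr),np.linalg.norm(m-ctr))
```

```text
ctr [ 0.63047618 -0.1869964 ] mark -53.5 0.03194624791337007 zero tick 155.5
ptr 27.0 26.5 [[ 0.64999641 -0.17726952]
 [ 0.62677838 -0.18910211]]
sealB [[0.48088358 0.00792776]
 [0.51039042 0.00333749]
 [0.45173862 0.01325781]] -9.6
orange px 402.1290322580645 193.25806451612902 31
-51.4 0.03134666789576251
```

Call:
send_rows --moves "0 0 0.01 -0.05 0.412 0 1;0 0 0.01 -0.05 0.412 0 1;0 0 0.01 -0.05 0.412 0.3 1;0 0 0.01 -0.05 0.412 0.6 0;0 0 0.01 -0.05 0.412 0.79 0;0 0 0.01 -0.05 0.412 0.79 0;0 0 0.01 -0.05 0.412 0.79 -1;0 0 0.01 -0.05 0.412 0.79 -1;0 0 0.01 -0.05 0.412 0.79 -1;0 0 0.01 -0.05 0.412 0.79 -1;0 0 0.01 -0.05 0.412 0.79 -1;0 0 0.01 -0.05 0.412 0.79 -1" --newtons 50

```text
time: 4.85
eef_pos: [0.6326, -0.1894, 0.0685]
tcp_rot: [0.973, 0.232, 0.001, 0.001]
contact_force: [-0.8, -0.4, 5.9]
opening: 0.002
finger_force: 2.9
```

Run:
```python
from h import *
s=ctrl.get_state(); print(s['opening'],s['finger_force'],s['contact_force'],s['wrist_torque'],s['eef_pos'])
c=cam('wrist',name='w2.png',s=1.42)
```

```text
0.002269331747994104 2.945838984087459 [-0.83074676 -0.39008998  5.92349584] [ 0.08622758  0.1543753  -0.0461959 ] [ 0.6325827  -0.18943329  0.06853068]
```

View pics/w2.png

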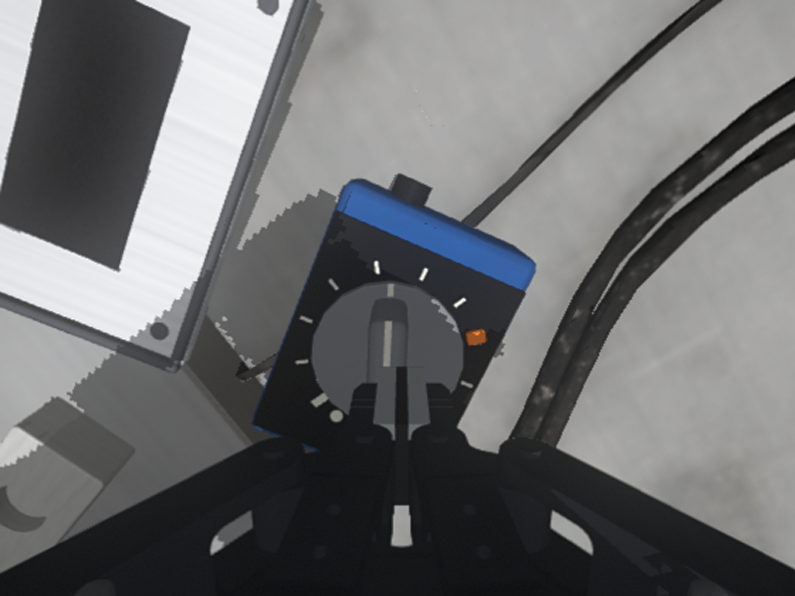

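Run:
```python
from h import *
c=cam('wrist'); im=c['image'][180:330,190:380,::-1]; im=np.clip(im.astype(float)*1.8,0,255).astype('uint8')
cv2.imwrite('pics/w3.png',cv2.resize(im,None,fx=4,fy=4,interpolation=cv2.INTER_CUBIC))
s=ctrl.get_state(); R0=R.from_quat(s['tcp_rot'])
for d in([0,0,.014],[0,0,0],[.011,0,.014],[-.011,0,.014]): 
    p=w2p(c,s['eef_pos']+R0.apply(d))[0]; print(d,(p-[190,180])*4)
u=np.radians(26.5); 
for k in(-.023,.023): print('bar end',(w2p(c,[.6308+k*np.cos(u),-.187+k*np.sin(u),.075])[0]-[190,180])*4)
```

```text
[0, 0, 0.014] [365.11570302 302.69717783]
[0, 0, 0] [364.68513667 350.70756911]
[0.011, 0, 0.014] [365.02919592 218.26120951]
[-0.011, 0, 0.014] [365.19905157 384.29763559]
bar end [337.04402256 564.43296922]
bar end [337.12152073 179.44367479]
```

View pics/w3.png

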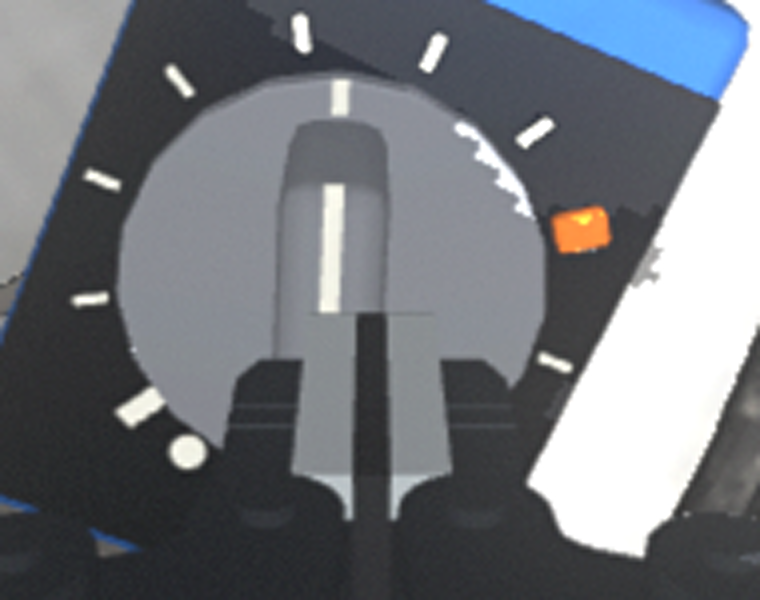

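```bash
python3 -c "
from plant import ctrl
print(ctrl.finger_overhang,[a for a in dir(ctrl) if a[0]!='_'])"
```

```text
0.014 ['Unreachable', 'finger_overhang', 'get_state', 'read_camera', 'sign_off']
```

Call:
send_rows --moves "0 0 0 0 0 -0.2 0;0 0 0 0 0 -0.2 0;0 0 0 0 0 -0.2 0;0 0 0 0 0 -0.2 0;0 0 0 0 0 -0.2 0"

```text
time: 5.58
eef_pos: [0.6309, -0.1887, 0.1054]
tcp_rot: [0.973, 0.232, -0.001, -0.001]
contact_force: [-0.2, 0.8, 0.2]
opening: 0.5
finger_force: 0.0
```

Run:
```python
from h import *
c=cam('wrist'); im=c['image'][150:300,190:380,::-1]; im=np.clip(im.astype(float)*1.8,0,255).astype('uint8')
cv2.imwrite('pics/w4.png',cv2.resize(im,None,fx=4,fy=4,interpolation=cv2.INTER_CUBIC))
s=ctrl.get_state(); R0=R.from_quat(s['tcp_rot']);print(s['eef_pos'],s['contact_force'],s['opening'])
for d in([.011,0,.014],[-.011,0,.014],[.011,.021,.014],[.011,-.021,.014]): 
    p=w2p(c,s['eef_pos']+R0.apply(d))[0]; print(d,(p-[190,150])*4)
u=np.radians(26.5); 
for k in(-.023,.023): print('bar end',(w2p(c,[.6308+k*np.cos(u),-.187+k*np.sin(u),.075])[0]-[190,150])*4)
```

```text
[ 0.63112596 -0.18882354  0.10568172] [-0.33259593  0.27151601 -0.12628792] 0.4995506580178375
[0.011, 0, 0.014] [366.39877779 337.99999953]
[-0.011, 0, 0.014] [366.51582575 504.31288258]
[0.011, 0.021, 0.014] [540.3535549  338.05619641]
[0.011, -0.021, 0.014] [192.48338493 337.96482688]
bar end [353.36670035 525.99104725]
bar end [354.51240771 203.43940328]
```

View pics/w4.png

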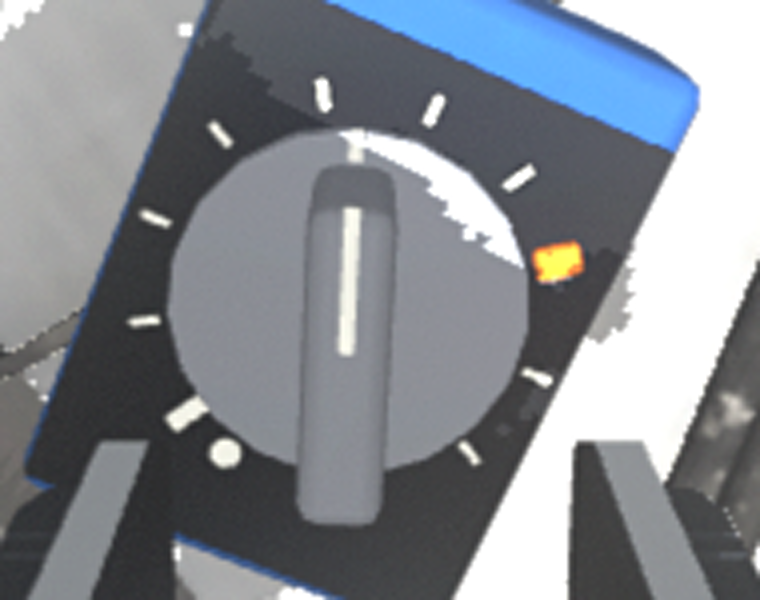

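The shut fingers had closed above the bar top, so the tips sit further back than I assumed. I'll go lower in steps, watching the force.

Call:
send_rows --moves "0 0 0 0 -0.009 0.22 0;0 0 0 0 -0.009 0.22 0;0 0 0 0 -0.009 0.23 0;0 0 0 0 -0.009 0.23 -1;0 0 0 0 -0.009 0.23 -1;0 0 0 0 -0.009 0.23 -1;0 0 0 0 -0.009 0.23 -1;0 0 0 0 -0.009 0.23 -1;0 0 0 0 -0.009 0.23 -1" --newtons 40

```text
time: 6.75
eef_pos: [0.6303, -0.1853, 0.0627]
tcp_rot: [0.973, 0.232, -0.001, -0.002]
contact_force: [-5.2, 5.7, 5.4]
opening: 0.125
finger_force: 41.2
```

Call:
send_rows --moves "0 0 -0.03 0 -0.008 0 -1;0 0 -0.06 0 -0.008 0 -1;0 0 -0.09 0 -0.008 0 -1;0 0 -0.12 0 -0.008 0 -1;0 0 -0.15 0 -0.008 0 -1;0 0 -0.18 0 -0.008 0 -1"

```text
time: 7.5
eef_pos: [0.6307, -0.1854, 0.0628]
tcp_rot: [0.697, 0.717, 0.001, 0.0]
contact_force: [-2.5, 3.1, 3.7]
opening: 0.122
finger_force: 40.8
```

Run:
```python
from h import *
s=ctrl.get_state();print(s['wrist_torque'],s['contact_force'],s['qpos'].round(2))
c=cam('wrist',name='w5.png',s=1.42)
```

```text
[ 0.48133245  0.23903701 -0.0288564 ] [-2.5387068   3.14888365  3.68991139] [-0.44  0.42  1.73  0.    1.   -0.47]
```

View pics/w5.png

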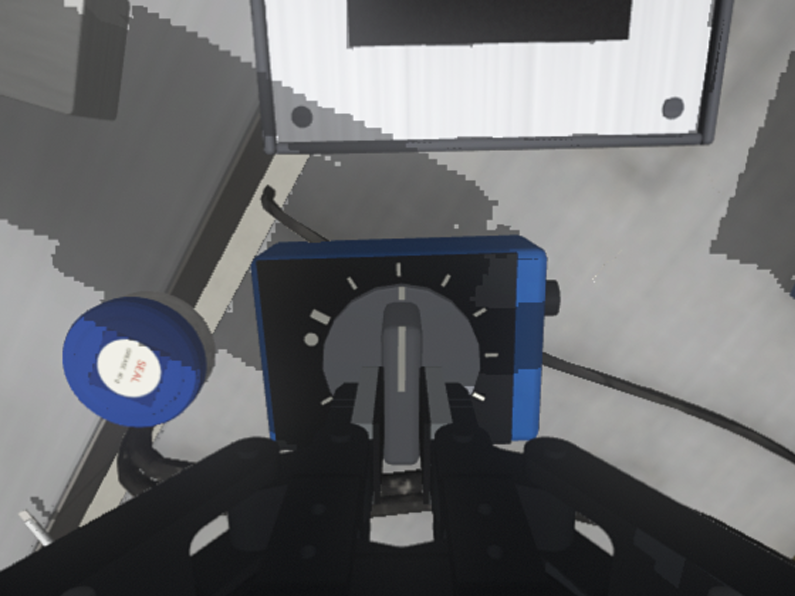

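The dial turns with the gripper, and the pointer is now roughly 60° short of the zero tick. I'll finish the turn.

Call:
send_rows --moves "0 0 -0.03 0 0 0 -1;0 0 -0.06 0 0 0 -1;0 0 -0.09 0 0 0 -1;0 0 -0.12 0 0 0 -1;0 0 -0.15 0 0 0 -1;0 0 -0.18 0 0 0 -1;0 0 -0.182 0 0 0 -1;0 0 -0.182 0 0 0 -1;0 0 -0.182 0 0 0 -1"

```text
time: 8.68
eef_pos: [0.6312, -0.1852, 0.0628]
tcp_rot: [0.204, 0.979, 0.001, 0.001]
contact_force: [-1.1, 5.3, 6.3]
opening: 0.12
finger_force: 42.4
```

Run:
```python
from h import *
s=ctrl.get_state();print(s['wrist_torque'],s['contact_force'],s['qpos'].round(2)); M=R.from_quat(s['tcp_rot']).as_matrix(); print(np.degrees(np.arctan2(M[1,1],M[0,1]))+90,np.linalg.norm(s['contact_force']))
```

```text
[ 0.80928619  0.20566097 -0.53937361] [-1.06239043  5.30314074  6.29218928] [-0.44  0.42  1.73  0.    1.   -1.6 ]
156.41710596033425 8.297205620074717
```

Call:
send_rows --moves "0 0 0 0 0 0 0;0 0 0 0 0 0 0;0 0 0 0 0 -0.2 0;0 0 0 0 0 -0.6 0;0 0 0 0 0 -0.6 0;0 0 0 0 0 -0.6 0"

```text
time: 9.43
eef_pos: [0.6309, -0.1868, 0.1826]
tcp_rot: [0.201, 0.98, -0.001, 0.002]
contact_force: [0.6, -0.4, -1.1]
opening: 0.503
finger_force: 0.0
```

Run:
```python
from h import *
s=ctrl.get_state(); R0=R.from_quat(s['tcp_rot'])
c=cam('wrist',name='w6.png',s=1.42)
for uv in [(227,260),(334.2,260)]:
    n=cv2.undistortPoints(np.array([[uv]],float),K(c),np.array(c['distortion'],float)).ravel()
    E=np.array(c['extrinsics']); d=R0.inv().apply(E[:3,:3]@[n[0],-n[1],-1]); o=R0.inv().apply(E[:3,3]-s['eef_pos'])
    print('cam in tool',o.round(4),'pt at x=.011',(o+d*((.011-o[0])/d[0])).round(4))
an=lambda v:np.degrees(np.arctan2(v[1],v[0])).round(1)
to([.4817,.0072,.16],np.radians(80.7))
cam('top',(315,145,435,235),'t6.png',6)
```

```text
cam in tool [ 0.0706 -0.0015 -0.1498] pt at x=.011 [ 0.011  -0.0244 -0.0122]
cam in tool [ 0.0706 -0.0015 -0.1498] pt at x=.011 [ 0.011   0.0201 -0.0122]
turn [-0.0001 -0.0001 -0.0386] shift [1.061  0.5975 0.1009]
```

View pics/w6.png

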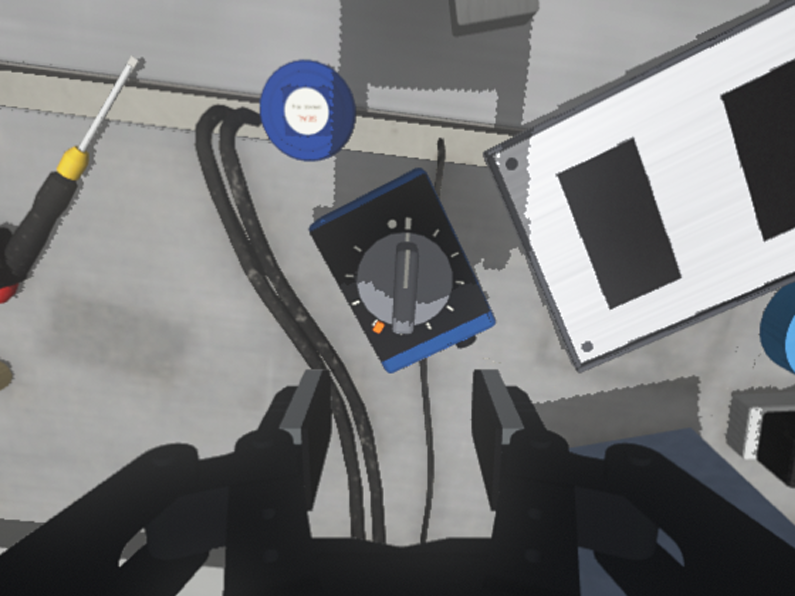

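The pointer (405,250) stands at the zero tick (408,222). The tips measure about 12 mm behind the TCP at half open, and I'll allow for that. Seal B is next.

Call:
send_rows --moves "0 0 -0.0386 1 0.6 0.1 1;0 0 -0.0386 1 0.6 0.1 1;0 0 -0.0386 1 0.6 0.1 1;0 0 -0.0386 1 0.6 0.1 1;0 0 -0.0386 1 0.6 0.1 1"

```text
time: 10.15
eef_pos: [0.4896, 0.0054, 0.1572]
tcp_rot: [0.079, 0.997, 0.0, -0.004]
contact_force: [0.2, 0.4, -0.2]
opening: 0.996
finger_force: 0.0
```

Run:
```python
from h import *
s=ctrl.get_state(); print(s['eef_pos'],s['opening'])
c=cam('wrist',name='w7.png',s=1.42)
print('pred ring px',w2p(c,[.4817,.0072,.034])*1.42)
to([.4817,.0072,.0],np.radians(80.7))
```

```text
[0.48958805 0.00542227 0.15717471] 0.9956930851294771
pred ring px [[404.08915206 277.5346162 ]]
turn [-0.     -0.0007  0.0004] shift [0.0467 0.008  0.7916]
```

View pics/w7.png

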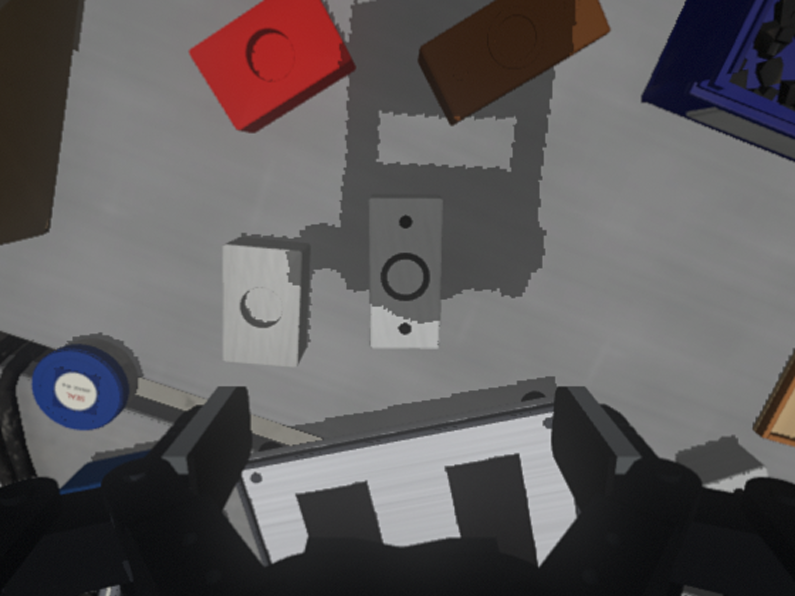

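Ring seen at (404,277), prediction matches; the nest's top corners are (223,245),(300,250),(297,366),(224,362). Now down to grasp.

Call:
send_rows --moves "0 0 0 0.047 0.008 0.3 1;0 0 0 0.047 0.008 0.6 1;0 0 0 0.047 0.008 0.75 1;0 0 0 0.047 0.008 0.8 1;0 0 0 0.047 0.008 0.8 1;0 0 0 0.047 0.008 0.8 -1;0 0 0 0.047 0.008 0.8 -1;0 0 0 0.047 0.008 0.8 -1;0 0 0 0.047 0.008 0.8 -1;0 0 0 0.047 0.008 0.8 -1" --newtons 70

```text
time: 11.45
eef_pos: [0.4858, 0.0058, 0.0023]
tcp_rot: [0.081, 0.997, -0.0, 0.001]
contact_force: [-0.7, -0.5, 6.3]
opening: 0.452
finger_force: 73.1
```

Call:
send_rows --moves "0 0 0 0 0 -0.2 -1;0 0 0 0 0 -0.5 -1;0 0 0 0 0 -0.5 -1;0 0 0 0 0 -0.5 -1"

```text
time: 11.95
eef_pos: [0.4832, 0.0063, 0.0997]
tcp_rot: [0.081, 0.997, 0.0, -0.001]
contact_force: [-0.6, 0.8, -3.6]
opening: 0.458
finger_force: 72.2
```

Run:
```python
from h import *
s=ctrl.get_state(); print(s['eef_pos'],s['opening'],s['qpos'].round(2))
to([.6548,-.0582,.10],np.radians(92.7))
```

```text
[0.48316906 0.00626801 0.09968792] 0.4576241360371576 [-0.2   0.01  2.14 -0.    1.   -1.61]
turn [ 0.     -0.0004 -0.0332] shift [-0.8988 -0.1802 -0.0035]
```

Call:
send_rows --moves "0 0 -0.033 -0.91 -0.18 0 -1;0 0 -0.033 -0.91 -0.18 0 -1;0 0 -0.033 -0.91 -0.18 0 -1;0 0 -0.033 -0.91 -0.18 0 -1;0 0 -0.033 -0.91 -0.18 0 -1;0 0 -0.033 -0.91 -0.18 0 -1"

```text
time: 12.7
eef_pos: [0.6563, -0.0579, 0.0994]
tcp_rot: [-0.023, 1.0, 0.0, -0.002]
contact_force: [0.8, 0.1, -2.9]
opening: 0.454
finger_force: 72.1
```

Run:
```python
from h import *
s=ctrl.get_state(); print(s['eef_pos'],s['opening'],s['finger_force'],s['contact_force'])
c=cam('wrist',name='w8.png',s=1.42)
to([.6570,-.0582,.0335],np.radians(92.7))
```

```text
[ 0.65631037 -0.0579051   0.09944109] 0.45396922127352646 72.10247039794922 [ 0.83016534  0.11943743 -2.87147847]
turn [ 0.0001 -0.0003 -0.0001] shift [-0.002  -0.0012  0.3334]
```

View pics/w8.png

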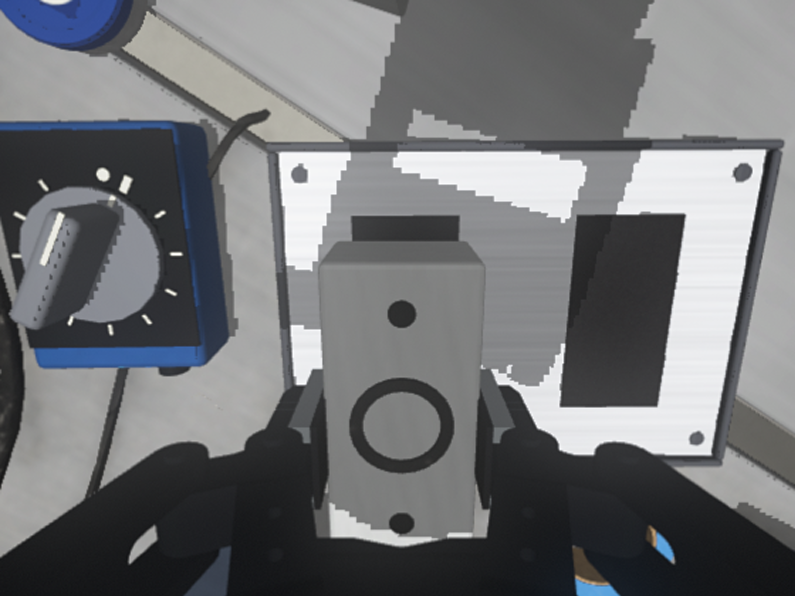

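The seal is held level over the right pad, with its ring at (402,425), and the dial is still at zero. Lowering and releasing.

Call:
send_rows --moves "0 0 0 0 0 0.2 -1;0 0 0 0 0 0.28 -1;0 0 0 0 0 0.32 -1;0 0 0 0 0 0.335 -1;0 0 0 0 0 0.335 -1;0 0 0 0 0 0.335 0.2;0 0 0 0 0 0.335 0.2;0 0 0 0 0 0.335 0.2"

```text
time: 13.75
eef_pos: [0.6589, -0.0589, 0.0348]
tcp_rot: [-0.023, 1.0, -0.0, 0.001]
contact_force: [0.7, 0.1, 1.2]
opening: 0.602
finger_force: 0.0
```

Call:
send_rows --moves "0 0 0 0 0 -0.2 0.2;0 0 0 0 0 -0.5 0.2;0 0 0 0 0 -0.5 1;0 0 0 0 0 -0.5 1"

```text
time: 14.25
eef_pos: [0.6582, -0.0588, 0.1341]
tcp_rot: [-0.023, 1.0, -0.0, 0.0]
contact_force: [-0.1, 0.2, -0.7]
opening: 0.989
finger_force: 0.0
```

Run:
```python
from h import *
s=ctrl.get_state(); print(s['eef_pos'],s['opening'])
to([.6797,.1950,.13],np.radians(102.3))
```

```text
[ 0.65820772 -0.05875854  0.1341111 ] 0.9893429697057877
turn [-0.      0.0001 -0.0269] shift [-0.1655  1.2625  0.0204]
```

Call:
send_rows --moves "0 0 -0.027 -0.15 1 0 1;0 0 -0.027 -0.15 1 0 1;0 0 -0.027 -0.15 1 0 1;0 0 -0.027 -0.15 1 0 1;0 0 -0.027 -0.15 1 0 1;0 0 -0.027 -0.15 1 0 1"

```text
time: 15.0
eef_pos: [0.6787, 0.1407, 0.1328]
tcp_rot: [-0.107, 0.994, -0.0, -0.001]
contact_force: [0.3, -0.0, -0.4]
opening: 1.002
finger_force: 0.0
```

```bash
cat >> h.py <<'E'
def dark(c,P,r=8,half=40):
    """px of dark ring blob centroid near projected P (saved for check)"""
    u,v=w2p(c,P)[0]; return u,v
E
python3 - <<'E'
from h import *
s=ctrl.get_state(); print(s['eef_pos'],s['opening'])
c=cam('wrist'); pr=w2p(c,[[.6797,.1950,.034],[.7086-.0006,.2015,.034],[.6502,.1892,.034]]); print('pred',pr)
g=cv2.cvtColor(c['image'],cv2.COLOR_RGB2GRAY); g=cv2.medianBlur(g,3)
h=cv2.HoughCircles(g,cv2.HOUGH_GRADIENT,1,20,param1=80,param2=18,minRadius=10,maxRadius=30)
for q in (h[0][:6] if h is not None else []): print(q, p2w(c,[q[:2]],.034)[0].round(4))
to([.6797,.1950,-.0017],np.radians(102.3))
E
```

```text
[0.67867435 0.14070968 0.13277658] 1.002122780799607
pred [[355.80257764 230.12761791]
 [354.10589692 266.69755638]
 [359.02958086 189.85825945]]
[358.5 228.5  13. ] [0.6781 0.1966 0.034 ]
[449.5 241.5  12.7] [0.6736 0.2648 0.034 ]
[429.5 155.5  22.5] [0.6166 0.2301 0.034 ]
[171.5 362.5  15.5] [0.8216 0.0782 0.034 ]
turn [-0.     -0.0002 -0.0002] shift [-0.0626  0.2658  0.6741]
```

Call:
send_rows --moves "0 0 0 -0.05 0.271 0 0.5;0 0 0 -0.05 0.271 0.1 0.5;0 0 0 -0.05 0.271 0.4 0.5;0 0 0 -0.05 0.271 0.6 0.5;0 0 0 -0.05 0.271 0.674 0.5;0 0 0 -0.05 0.271 0.674 0.5;0 0 0 -0.05 0.271 0.674 -1;0 0 0 -0.05 0.271 0.674 -1;0 0 0 -0.05 0.271 0.674 -1;0 0 0 -0.05 0.271 0.674 -1;0 0 0 -0.05 0.271 0.674 -1"

```text
time: 16.42
eef_pos: [0.6795, 0.1976, 0.0022]
tcp_rot: [-0.108, 0.994, -0.0, 0.003]
contact_force: [0.4, -1.7, 6.6]
opening: 0.454
finger_force: 73.3
```

Call:
send_rows --moves "0 0 0 0 0 -0.2 -1;0 0 0 0 0 -0.5 -1;0 0 0 0 0 -0.5 -1;0 0 0 0 0 -0.5 -1"

```text
time: 16.92
eef_pos: [0.6762, 0.1975, 0.0981]
tcp_rot: [-0.108, 0.994, 0.0, -0.001]
contact_force: [-0.9, -0.4, -3.5]
opening: 0.457
finger_force: 72.4
```

Run:
```python
from h import *
s=ctrl.get_state(); print(s['eef_pos'],s['opening'],s['finger_force'])
to([.6520,.0379,.10],np.radians(92.7))
```

```text
[0.67618868 0.19752794 0.09807124] 0.45682779746975677 72.37427473068237
turn [ 0.     -0.0003  0.0268] shift [ 0.289  -0.7538 -0.0093]
```

Call:
send_rows --moves "0 0 0.027 0.289 -0.754 0 -1;0 0 0.027 0.289 -0.754 0 -1;0 0 0.027 0.289 -0.754 0 -1;0 0 0.027 0.289 -0.754 0 -1;0 0 0.027 0.289 -0.754 0 -1;0 0 0.027 0.289 -0.754 0 -1"

```text
time: 17.68
eef_pos: [0.6524, 0.0391, 0.0979]
tcp_rot: [-0.024, 1.0, 0.0, -0.001]
contact_force: [0.3, 0.2, -3.0]
opening: 0.457
finger_force: 72.3
```

Call:
send_rows --moves "0 0 0 0 0 0.2 -1;0 0 0 0 0 0.28 -1;0 0 0 0 0 0.31 -1;0 0 0 0 0 0.327 -1;0 0 0 0 0 0.327 -1;0 0 0 0 0 0.327 0.2;0 0 0 0 0 0.327 0.2;0 0 0 0 0 0.327 0.2"

```text
time: 18.68
eef_pos: [0.6537, 0.0377, 0.0346]
tcp_rot: [-0.023, 1.0, -0.0, 0.001]
contact_force: [0.2, -0.2, 0.2]
opening: 0.601
finger_force: 0.0
```

Call:
send_rows --moves "0 0 0 0 0 -0.2 0.2;0 0 0 0 0 -0.5 0.2;0 0 0 0 0 -0.5 1;0 0 0 0 0 -0.5 1"

```text
time: 19.18
eef_pos: [0.653, 0.0378, 0.1339]
tcp_rot: [-0.023, 1.0, -0.0, 0.0]
contact_force: [-0.3, -0.4, -0.5]
opening: 0.986
finger_force: 0.0
```

Run:
```python
from h import *
s=ctrl.get_state(); print(s['eef_pos'],s['opening'],s['time'])
to([.60,.27,.16],np.radians(155-180))
```

```text
[0.65299767 0.03780337 0.13394903] 0.9862439956840793 19.175
turn [-1.000e-04  1.000e-04 -1.733e-01] shift [ 0.2115  1.1719 -0.1305]
```

Call:
send_rows --moves "0 0 0.077 0.22 1 -0.3 1;0 0 0.077 0.22 1 -0.3 1;0 0 0.077 0.22 1 -0.3 1;0 0 0.077 0.22 1 -0.3 1;0 0 0.077 0.22 1 -0.3 1;0 0 0.077 0.22 1 -0.3 1"

```text
time: 19.92
eef_pos: [0.5992, 0.2348, 0.1915]
tcp_rot: [0.217, 0.976, -0.001, -0.001]
contact_force: [0.1, 0.0, 0.1]
opening: 1.002
finger_force: 0.0
```

Run:
```python
from h import *
s=ctrl.get_state(); print(s['eef_pos'],s['qpos'].round(2))
c=cam('wrist',name='w9.png',s=1.42)
hsv=cv2.cvtColor(c['image'],cv2.COLOR_RGB2HSV); m=cv2.inRange(hsv,(22,160,80),(35,255,255))
n,l,st,ct=cv2.connectedComponentsWithStats(m)
for i in range(1,n):
    if st[i][4]>20: print(st[i],ct[i])
print('pred lug top',w2p(c,[.5712,.3191,.04]))
```

```text
[0.59916865 0.23478163 0.19149315] [ 0.22  0.25  1.69 -0.    1.21 -0.92]
[ 345   95   30   48 1180] [359.24067797 117.80508475]
pred lug top [[363.70578434 123.0343115 ]]
```

View pics/w9.png

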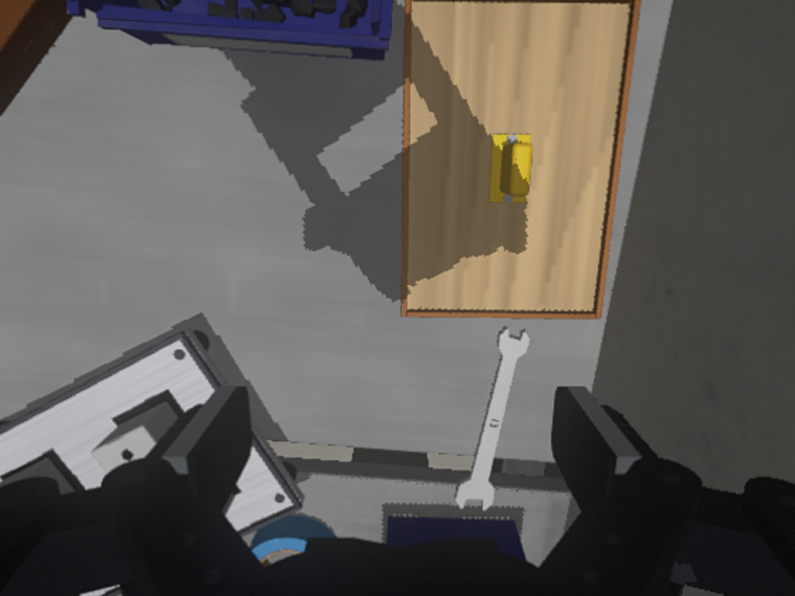

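The board fills the upper right. The lug's top face is centred at about (521,168), and its near edge runs (402,317)–(601,319).

Run:
```python
from h import *
c=cam('wrist'); W=lambda L:np.array(L,float)/1.42
an=lambda v:np.degrees(np.arctan2(v[1],v[0])).round(1)
t=p2w(c,W([(521,142),(521,168),(520,195)]),.04)[:,:2]; print('lug top',t,an(t[0]-t[2]),np.linalg.norm(t[0]-t[2]))
b=p2w(c,W([(402,317),(601,319),(405,2),(638,2)]),.011)[:,:2]
print('near edge',np.linalg.norm(b[1]-b[0]),an(b[1]-b[0]),'long',an(b[2]-b[0]),an(b[3]-b[1]))
y=(b[2]-b[0]);y/=np.linalg.norm(y); print('ctr from edge',(b[0]+b[1])/2+y*.098)
ctr=((b[0]+b[1])/2+y*.098+t[1])/2; print(ctr); to([*ctr,.10],np.radians(an(b[1]-b[0])))
```

```text
lug top [[0.55600234 0.32768646]
 [0.56922431 0.32250419]
 [0.58309922 0.31644118]] 157.5 0.02933763851113206
near edge 0.13538461910083746 64.3 long 154.4 154.7
ctr from edge [0.57049325 0.32243135]
[0.56985878 0.32246777]
turn [-0.0003 -0.0003  0.0014] shift [0.3217 0.3368 0.4598]
```

Call:
send_rows --moves "0 0 0.001 0.322 0.337 0 0;0 0 0.001 0.322 0.337 0.2 0;0 0 0.001 0.322 0.337 0.5 0;0 0 0.001 0.322 0.337 0.75 0;0 0 0.001 0.322 0.337 0.88 0;0 0 0.001 0.322 0.337 0.925 0;0 0 0.001 0.322 0.337 0.925 0;0 0 0.001 0.322 0.337 0.925 -1;0 0 0.001 0.322 0.337 0.925 -1;0 0 0.001 0.322 0.337 0.925 -1;0 0 0.001 0.322 0.337 0.925 -1;0 0 0.001 0.322 0.337 0.925 -1" --newtons 90

```text
time: 21.52
eef_pos: [0.5717, 0.3244, 0.0109]
tcp_rot: [0.22, 0.975, 0.001, 0.002]
contact_force: [-1.0, -1.4, 6.5]
opening: 0.117
finger_force: 89.3
```

Call:
send_rows --moves "0 0 0 0 0 -0.1 -1;0 0 0 0 0 -0.3 -1;0 0 0 0 0 -0.6 -1;0 0 0 0 0 -0.6 -1;0 0 0 0 0 -0.6 -1"

```text
time: 22.15
eef_pos: [0.5696, 0.3238, 0.1287]
tcp_rot: [0.22, 0.975, -0.0, -0.0]
contact_force: [0.3, -0.6, -1.7]
opening: 0.116
finger_force: 88.3
```

Run:
```python
from h import *
s=ctrl.get_state(); print(s['eef_pos'],s['opening'],s['finger_force'])
cam('wrist',name='w10.png',s=1.42)
to([.6527,-.0101,.14],np.radians(2.7))
```

```text
[0.56956811 0.32383071 0.12872445] 0.1162279520621749 88.25667142868042
turn [-5.000e-04 -1.000e-04  1.718e-01] shift [-1.0954 -1.3261 -0.0637]
```

Call:
send_rows --moves "0 0 0 -0.2 -0.24 -0.05 -1;0 0 0 -0.4 -0.48 -0.05 -1;0 0 0 -0.55 -0.66 -0.05 -1;0 0 0 -0.55 -0.66 -0.05 -1;0 0 0 -0.55 -0.66 -0.05 -1"

```text
time: 22.82
eef_pos: [0.6115, 0.1576, 0.1366]
tcp_rot: [0.221, 0.975, -0.0, -0.002]
contact_force: [-0.2, -0.2, -1.6]
opening: 0.121
finger_force: 88.3
```

Call:
send_rows --moves "0 0 0.03 -0.1 -0.12 0 -1;0 0 0.06 -0.2 -0.24 0 -1;0 0 0.09 -0.3 -0.36 0 -1;0 0 0.12 -0.4 -0.48 0 -1;0 0 0.15 -0.5 -0.6 0 -1;0 0 0.172 -0.545 -0.665 0 -1;0 0 0.172 -0.545 -0.665 0 -1;0 0 0.172 -0.545 -0.665 0 -1;0 0 0.172 -0.545 -0.665 0 -1"

```text
time: 23.95
eef_pos: [0.6537, -0.008, 0.1384]
tcp_rot: [0.69, 0.724, -0.0, -0.0]
contact_force: [-0.4, 0.8, -1.9]
opening: 0.122
finger_force: 88.4
```

Run:
```python
from h import *
s=ctrl.get_state(); print(s['eef_pos'],s['opening'],s['finger_force'],s['contact_force'],s['wrist_torque'])
to([.6527,-.0101,.08],np.radians(2.7))
```

```text
[ 0.65374615 -0.00802182  0.1383848 ] 0.12176263969993206 88.40129256248474 [-0.35880731  0.77412469 -1.91050697] [-0.01552313  0.03779151 -0.02902163]
turn [-0.0001 -0.      0.0002] shift [-0.0102 -0.0056  0.2919]
```

Call:
send_rows --moves "0 0 0 -0.01 -0.005 0.1 -1;0 0 0 -0.01 -0.005 0.2 -1;0 0 0 -0.01 -0.005 0.27 -1;0 0 0 -0.01 -0.005 0.3 -1;0 0 0 -0.01 -0.005 0.3 -1;0 0 0 -0.01 -0.005 0.3 -1"

```text
time: 24.7
eef_pos: [0.6538, -0.0116, 0.0795]
tcp_rot: [0.691, 0.723, 0.0, 0.001]
contact_force: [0.9, 0.7, -0.4]
opening: 0.119
finger_force: 88.4
```

Call:
send_rows --moves "0 0 0 0 0 0.015 -1;0 0 0 0 0 0.025 -1;0 0 0 0 0 0.025 -1"

```text
time: 25.08
eef_pos: [0.6536, -0.0116, 0.0749]
tcp_rot: [0.691, 0.723, 0.0, 0.0]
contact_force: [-1.3, 0.9, 4.1]
opening: 0.119
finger_force: 89.2
```

Contact at TCP z 0.075, as expected. Releasing and lifting.

Call:
send_rows --moves "0 0 0 0 0 0 -0.3;0 0 0 0 0 0 -0.3;0 0 0 0 0 0 -0.3;0 0 0 0 0 -0.1 -0.3;0 0 0 0 0 -0.3 -0.3;0 0 0 0 0 -0.6 0;0 0 0 0 0 -0.6 0.5;0 0 0 0 0 -0.6 1"

```text
time: 26.08
eef_pos: [0.6533, -0.0115, 0.1949]
tcp_rot: [0.691, 0.723, 0.0, 0.001]
contact_force: [0.3, -0.2, -0.8]
opening: 0.9
finger_force: 0.0
```

Run:
```python
from h import *
s=ctrl.get_state(); print(s['eef_pos'],s['opening'],s['time'])
c=cam('top')
# board check by rim contour at z=.075 : wood/orange segmentation
hsv=cv2.cvtColor(c['image'],cv2.COLOR_RGB2HSV); m=cv2.inRange(hsv,(5,60,60),(24,255,255)); m[:, :230]=0; m[:,370:]=0; m[240:]=0
m=cv2.morphologyEx(m,cv2.MORPH_CLOSE,np.ones((9,9)))
cs,_=cv2.findContours(m,cv2.RETR_EXTERNAL,cv2.CHAIN_APPROX_NONE); b=max(cs,key=cv2.contourArea)
w=p2w(c,b.reshape(-1,2),.075)[:,:2]; r=cv2.minAreaRect((w*1000).astype(np.float32)); print('board rect mm',r,'pred (652.7,-10.1), yaw 2.7')
# nest
v=c['image'].astype(int); W7=[(402,405),(497,430),(462,582),(368,562)]
to([.4882,-.0777,.14],np.radians(76.5)); to([.4882,-.0777,.14],np.radians(76.5+180))
cam('top',(130,130,410,340),'t11.png',2.8)
```

```text
[ 0.65330434 -0.01152636  0.19493503] 0.8995353693120742 26.075
board rect mm ((669.298828125, -14.713638305664062), (213.05538940429688, 333.1966247558594), 82.09751892089844) pred (652.7,-10.1), yaw 2.7
turn [-1.000e-04 -2.000e-04 -2.052e-01] shift [-0.2935 -0.8355  0.2668]
turn [-1.000e-04 -2.000e-04 -2.052e-01] shift [-0.2935 -0.8355  0.2668]
```

View pics/t11.png

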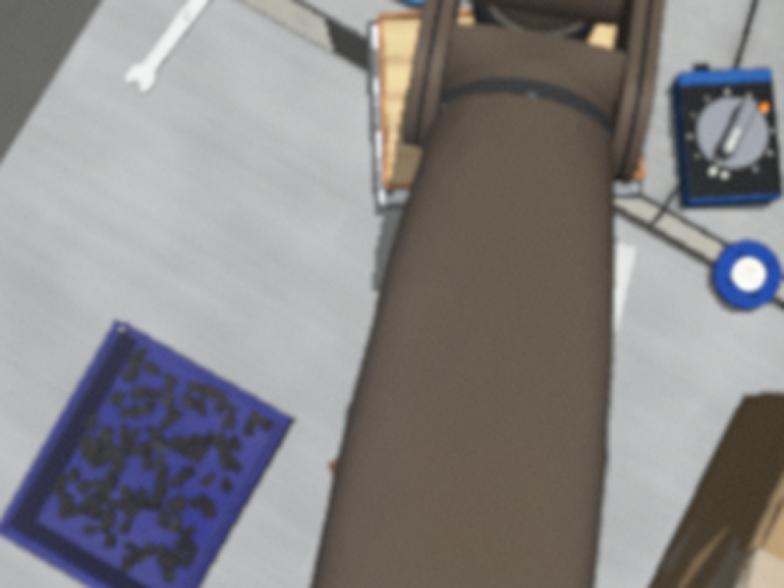

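View quota is used up; the last one showed the dial still at zero and the board over the deck. I'll use numeric detection for the nest.

Call:
send_rows --moves "0 0 -0.03 -0.29 -0.4 0 1;0 0 -0.06 -0.29 -0.6 0 1;0 0 -0.09 -0.29 -0.835 0.1 1;0 0 -0.12 -0.29 -0.835 0.19 1;0 0 -0.15 -0.29 -0.835 0.19 1;0 0 -0.18 -0.29 -0.835 0.19 1;0 0 -0.205 -0.29 -0.835 0.19 1;0 0 -0.205 -0.29 -0.835 0.19 1;0 0 -0.205 -0.29 -0.835 0.19 1"

```text
time: 27.3
eef_pos: [0.4884, -0.0769, 0.1547]
tcp_rot: [0.119, 0.993, 0.0, -0.001]
contact_force: [-0.2, 0.2, -0.4]
opening: 1.002
finger_force: 0.0
```

Run:
```python
from h import *
an=lambda v:np.degrees(np.arctan2(v[1],v[0])).round(1)
s=ctrl.get_state(); print(s['eef_pos'],s['opening']); R0=R.from_quat(s['tcp_rot'])
c=cam('wrist')
# w7 estimate: rebuild that camera pose
E=np.array(c['extrinsics']); R7=R.from_quat(np.array([.079,.997,0,-.004])/np.linalg.norm([.079,.997,0,-.004])); D=R7*R0.inv()
E7=E.copy(); E7[:3,:3]=D.as_matrix()@E[:3,:3]; E7[:3,3]=np.array([.48958805,.00542227,.15717471])+D.apply(E[:3,3]-s['eef_pos'])
c7=dict(c); c7['extrinsics']=E7
p=p2w(c7,np.array([(223,245),(300,250),(297,366),(224,362)])/1.42,.028)[:,:2]
print('w7 nest',p.mean(0),[(np.linalg.norm(p[(i+1)%4]-p[i]).round(4),an(p[(i+1)%4]-p[i])) for i in range(4)])
ctr=p.mean(0); print('pred px',w2p(c,[*ctr,.028]))
g=cv2.medianBlur(cv2.cvtColor(c['image'],cv2.COLOR_RGB2GRAY),3)
h=cv2.HoughCircles(g,cv2.HOUGH_GRADIENT,1,20,param1=60,param2=14,minRadius=10,maxRadius=26)
for q in (h[0][:6] if h is not None else []): print(q,p2w(c,[q[:2]],.028)[0].round(4))
ed=cv2.dilate(cv2.Canny(g,30,80),np.ones((2,2)))
cs,_=cv2.findContours(ed,cv2.RETR_LIST,cv2.CHAIN_APPROX_NONE)
for b in cs:
    w=p2w(c,b.reshape(-1,2),.028)[:,:2]*1000; r=cv2.minAreaRect(w.astype(np.float32)); a=sorted(r[1])
    if 36<a[0]<54 and 60<a[1]<84: print('rect',r)
cv2.imwrite('pics/n.png',c['image'][:,:,::-1]); np.save('pics/En.npy',E)
```

```text
[ 0.4883955  -0.07691204  0.15473787] 1.0023746608593151
w7 nest [ 0.4875278 -0.0766074] [(np.float64(0.0424), np.float64(77.2)), (np.float64(0.0693), np.float64(-13.6)), (np.float64(0.0429), np.float64(-102.5)), (np.float64(0.0696), np.float64(166.1))]
pred px [[284.08231403 202.28998499]]
[291.5 327.5  23.2] [ 0.5997 -0.0971  0.028 ]
[485.5 284.5  22.1] [0.598  0.0725 0.028 ]
[116.5 282.5  24.3] [ 0.5219 -0.2311  0.028 ]
[151.5 275.5  16.1] [ 0.5229 -0.2002  0.028 ]
[453.5 289.5  22.1] [0.5963 0.0457 0.028 ]
[368.5 310.5  21. ] [ 0.5992 -0.0282  0.028 ]
```

Run:
```python
from h import *
c=cam('wrist'); g=cv2.cvtColor(c['image'],cv2.COLOR_RGB2GRAY).astype(np.float32)
ctr=np.array([.4878,-.077]); u=np.radians(76.6); ex=np.array([np.cos(u),np.sin(u)]); ey=np.array([np.sin(u),-np.cos(u)])
def prof(o,d,r):
    P=np.array([[*(o+d*t),.028] for t in r]); q=w2p(c,P).astype(np.float32)
    return cv2.remap(g,q[:,0],q[:,1],cv2.INTER_LINEAR).ravel().astype(int)
r=np.arange(-.05,.051,.002)
for off in(-.022,.022): print('along x(44), off y',off,dict(zip((r*1000).astype(int).tolist(),prof(ctr+ey*off,ex,r).tolist())))
for off in(-.014,.014): print('along y(70), off x',off,dict(zip((r*1000).astype(int).tolist(),prof(ctr+ex*off,ey,r).tolist())))
to([*ctr,-.001],u)
```

```text
along x(44), off y -0.022 {-50: 89, -48: 88, -46: 87, -44: 87, -41: 87, -39: 86, -37: 86, -35: 86, -33: 87, -31: 86, -29: 86, -27: 86, -25: 86, -23: 87, -21: 87, -19: 87, -17: 87, -15: 87, -13: 87, -11: 87, -9: 87, -7: 87, -5: 86, -3: 85, -1: 86, 0: 86, 2: 86, 4: 85, 6: 86, 8: 85, 10: 87, 12: 87, 14: 87, 16: 87, 18: 87, 20: 87, 22: 87, 24: 87, 26: 87, 28: 87, 30: 87, 32: 86, 34: 86, 36: 87, 38: 86, 40: 86, 42: 86, 44: 86, 46: 87, 48: 86, 50: 87}
along x(44), off y 0.022 {-50: 147, -48: 148, -46: 147, -44: 147, -41: 147, -39: 145, -37: 146, -35: 147, -33: 147, -31: 148, -29: 148, -27: 150, -25: 150, -23: 150, -21: 151, -19: 184, -17: 187, -15: 187, -13: 189, -11: 189, -9: 187, -7: 192, -5: 190, -3: 191, -1: 192, 0: 192, 2: 192, 4: 190, 6: 192, 8: 192, 10: 189, 12: 183, 14: 190, 16: 186, 18: 184, 20: 181, 22: 159, 24: 156, 26: 156, 28: 156, 30: 156, 32: 156, 34: 156, 36: 156, 38: 157, 40: 156, 42: 155, 44: 154, 46: 154, 48: 153, 50: 153}
along y(70), off x -0.014 {-50: 86, -48: 85, -46: 85, -44: 85, -41: 85, -39: 85, -37: 85, -35: 85, -33: 85, -31: 84, -29: 85, -27: 85, -25: 86, -23: 8
[... 171 characters left out ...]
 190, 18: 190, 20: 189, 22: 189, 24: 189, 26: 189, 28: 189, 30: 187, 32: 186, 34: 186, 36: 184, 38: 184, 40: 183, 42: 182, 44: 182, 46: 181, 48: 181, 50: 180}
along y(70), off x 0.014 {-50: 86, -48: 86, -46: 86, -44: 87, -41: 87, -39: 87, -37: 86, -35: 86, -33: 87, -31: 86, -29: 86, -27: 87, -25: 87, -23: 87, -21: 87, -19: 87, -17: 88, -15: 88, -13: 82, -11: 77, -9: 77, -7: 100, -5: 108, -3: 109, -1: 109, 0: 109, 2: 109, 4: 109, 6: 107, 8: 107, 10: 108, 12: 108, 14: 108, 16: 123, 18: 190, 20: 191, 22: 190, 24: 189, 26: 188, 28: 189, 30: 189, 32: 188, 34: 186, 36: 185, 38: 185, 40: 185, 42: 186, 44: 186, 46: 186, 48: 185, 50: 184}
turn [ 0.     -0.0001 -0.0007] shift [ 0.0036 -0.0013  0.781 ]
```

The nest has been knocked about 27 mm along its long axis. I'll segment it where it stands now.

Run:
```python
from h import *
c=cam('wrist'); g=cv2.cvtColor(c['image'],cv2.COLOR_RGB2GRAY)
ctr=np.array([.4878,-.077]); u=np.radians(76.6); ex=np.array([np.cos(u),np.sin(u)]); ey=np.array([np.sin(u),-np.cos(u)])
# rectified patch at z=.028: 1 mm/px, cols = ex -60..60, rows = ey -30..110
X,Y=np.meshgrid(np.arange(-60,61),np.arange(-30,111)); P=np.c_[(ctr+X.ravel()[:,None]*.001*ex+Y.ravel()[:,None]*.001*ey),np.full(X.size,.028)]
q=w2p(c,P).astype(np.float32).reshape(*X.shape,2); pt=cv2.remap(g,q[...,0],q[...,1],cv2.INTER_LINEAR)
m=(((pt>170)|((pt>98)&(pt<130)))*255).astype('uint8'); m=cv2.morphologyEx(cv2.morphologyEx(m,cv2.MORPH_OPEN,np.ones((3,3))),cv2.MORPH_CLOSE,np.ones((5,5)))
n,l,st,ct=cv2.connectedComponentsWithStats(m); k=l[50,60]; print(st[k],ct[k]-[60,30])
b=np.argwhere(l==k)[:,::-1].astype(np.float32); r=cv2.minAreaRect(b); print(r)
for row in pt[::4,::4]: print(' '.join(f'{v:3d}' for v in row))
```

```text
[  39   22   44   70 2967] [ 0.49073138 26.12268284]
((60.49999237060547, 56.49999237060547), (42.99999237060547, 68.99998474121094), 0.0)
143  88  88  87  88  87  88  87  87  86  86  86  85  85  85  86  85  87  87  87  87  86  86  86  87  87  86  87  87  88  86
147  89  88  87  87  87  87  88  87  87  86  87  86  85  85  86  85  86  87  87  87  87  87  87  86  86  86  86  86  86  86
144  90  89  88  87  86  86  86  87  87  87  88  87  87  86  86  86  86  88  87  87  87  87  87  86  87  87  87  86  85  85
150  91  90  90  88  87  88  87  86  87  86  88  87  87  87  87  87  87  89  88  88  88  87  87  87  87  87  87  86  87  86
149  91  90  90 146  89  88  89  88  89  88  79  80  79  79  80  81  82  82  82  87  88  88  88  87  87  87  87  87  86  87
151 153 150 149 149 139  89  90  88  89  83  79  78  78  77  77  78  77  77  77  76  89  89  89  88  87  87  87  88  88  87
149 150 149 149 149 149  98 142  95 117 106 109 112 110 111 110 110 110 107 111 109  87  88  88  88  88  88  89  88  87  88
149 147 147 147 147 148 148 148 149 149 106 107 112 109 111 109 110 109 108 110 105  89  88  
[... 2802 characters left out ...]
  72  71  71  46  45  47  92  92  94  98  76  55  61  78  87  86 111 117 116 118
 47  44  45  47  79  70 109 133 137 140 144 138 130  70  87  93  96 102  62  53  69  82  87  96 116 117 118 120 121 118 118
 43  44  44  43  78  52 133 135 139 141 144 110  93 105 107  58  57  77  89  87 103 120 118 119 121 120 119 119 120 120 119
 43  44  43  43  67  61 132 138 141 142 143  77  53  64  82  88  91 119 121 119 121 122 121 121 120 121 122 119 118 118 117
 41  42  43  42  45  78 134 138 138 141 142  84  88 104 120 120 120 123 123 122 121 121 123 122 120 119 118 118 119 117 118
 51  57  41  42  42  76 136 140 139 140 141 118  72 128  59  59 122 120 121 123 122 119 119 119 119 119 119 119 117 117 118
```

Call:
send_rows --moves "0 0 0 -0.13 0 0.1 0.5;0 0 0 -0.13 0 0.2 0.5;0 0 0 -0.13 0 0.5 0.5;0 0 0 -0.13 0 0.7 0.5;0 0 0 -0.13 0 0.79 0.5;0 0 0 -0.13 0 0.79 0.5;0 0 0 -0.13 0 0.79 -1;0 0 0 -0.13 0 0.79 -1;0 0 0 -0.13 0 0.79 -1;0 0 0 -0.13 0 0.79 -1;0 0 0 -0.13 0 0.79 -1" --newtons 90

```text
time: 28.82
eef_pos: [0.5163, -0.0838, 0.0001]
tcp_rot: [0.118, 0.993, -0.0, 0.002]
contact_force: [-0.4, 0.1, 6.9]
opening: 0.492
finger_force: 92.9
```

Call:
send_rows --moves "0 0 0 0 0 -0.2 -1;0 0 0 0 0 -0.5 -1;0 0 0 0 0 -0.8 -1;0 0 0 0 0 -0.8 -1;0 0 0 0 0 -0.8 -1"

```text
time: 29.45
eef_pos: [0.5131, -0.0828, 0.1566]
tcp_rot: [0.118, 0.993, 0.0, -0.001]
contact_force: [0.3, 1.3, -3.7]
opening: 0.493
finger_force: 92.8
```

Run:
```python
from h import *
s=ctrl.get_state(); print(s['eef_pos'],s['opening'],s['finger_force'],s['contact_force'])
u=np.radians(92.7); t=np.array([.6527,-.0101])-.052*np.array([np.cos(u),np.sin(u)]); print(t)
to([*t,.16],u)
# board check, arm out of way?
c=cam('top'); hsv=cv2.cvtColor(c['image'],cv2.COLOR_RGB2HSV)
m=cv2.inRange(hsv,(22,160,60),(35,255,255)); ys,xs=np.nonzero(m[130:215,250:365]); print('yellow',len(xs),p2w(c,[(xs.mean()+250,ys.mean()+130)],.104) if len(xs) else '')
print('pred lug px',w2p(c,[.6527,-.0101,.104]))
```

```text
[ 0.51313694 -0.08283895  0.15660599] 0.4925882253231794 92.80142068862915 [ 0.27276917  1.32448468 -3.68478685]
[ 0.65514954 -0.06204227]
turn [ 0.0001 -0.0003 -0.0452] shift [-0.6658  0.2677 -0.0181]
yellow 142 [[ 0.64741553 -0.01133214  0.104     ]]
pred lug px [[311.3144557  161.11200116]]
```

Call:
send_rows --moves "0 0 -0.02 -0.3 0.1 0 -1;0 0 -0.045 -0.5 0.2 0 -1;0 0 -0.045 -0.68 0.22 0 -1;0 0 -0.045 -0.68 0.22 0 -1;0 0 -0.045 -0.68 0.22 0 -1;0 0 -0.045 -0.68 0.22 0 -1"

```text
time: 30.25
eef_pos: [0.6552, -0.0722, 0.1563]
tcp_rot: [-0.023, 1.0, 0.0, -0.001]
contact_force: [-0.4, -0.8, -2.7]
opening: 0.492
finger_force: 92.7
```

Run:
```python
from h import *
s=ctrl.get_state(); print(s['eef_pos'],s['opening'],s['finger_force'],s['contact_force'])
to([.6545,-.0720,.072],np.radians(92.7))
c=cam('wrist'); hsv=cv2.cvtColor(c['image'],cv2.COLOR_RGB2HSV); m=cv2.inRange(hsv,(20,150,60),(36,255,255)); n,l,st,ct=cv2.connectedComponentsWithStats(m)
for i in range(1,n):
    if st[i][4]>40: print(st[i],ct[i],p2w(c,[ct[i]],.104))
print('pred',w2p(c,[.6527,-.0101,.104]))
```

```text
[ 0.65521039 -0.07217683  0.15634308] 0.49204121991077016 92.65142798423767 [-0.41728585 -0.78029739 -2.72613789]
turn [ 0.0001 -0.0004 -0.0003] shift [0.0024 0.0007 0.4217]
[ 342  202   67   41 2343] [375.64788732 221.64063167] [[ 0.64454333 -0.01849621  0.104     ]]
pred [[388.0680001  235.28518122]]
```

Call:
send_rows --moves "0 0 0 0 0 0.2 -1;0 0 0 0 0 0.32 -1;0 0 0 0 0 0.38 -1;0 0 0 0 0 0.4 -1;0 0 0 0 0 0.41 -1;0 0 0 0 0 0.42 -1;0 0 0 0 0 0.42 -1"

```text
time: 31.18
eef_pos: [0.6571, -0.0725, 0.0743]
tcp_rot: [-0.023, 1.0, -0.0, 0.0]
contact_force: [-0.7, -0.6, -3.4]
opening: 0.496
finger_force: 92.7
```

Call:
send_rows --moves "0 0 0 0 0 0.01 -1;0 0 0 0 0 0.018 -1;0 0 0 0 0 0.024 -1;0 0 0 0 0 0.024 -1"

```text
time: 31.68
eef_pos: [0.6569, -0.0724, 0.0693]
tcp_rot: [-0.023, 1.0, -0.0, 0.0]
contact_force: [-0.8, 0.1, -0.6]
opening: 0.495
finger_force: 93.2
```

Contact at z 0.069, as expected. Releasing.

Call:
send_rows --moves "0 0 0 0 0 0.005 -1;0 0 0 0 0 0.005 -1;0 0 0 0 0 0.005 0.15;0 0 0 0 0 0.005 0.15;0 0 0 0 0 0.005 0.15;0 0 0 0 0 -0.1 0.15;0 0 0 0 0 -0.3 0.15;0 0 0 0 0 -0.7 0.15;0 0 0 0 0 -0.7 0.15;0 0 0 0 0 -0.7 0.15"

```text
time: 32.92
eef_pos: [0.658, -0.0726, 0.2122]
tcp_rot: [-0.023, 1.0, -0.001, 0.003]
contact_force: [0.2, -0.4, -0.6]
opening: 0.576
finger_force: 0.0
```

Run:
```python
from h import *
s=ctrl.get_state(); print(s['eef_pos'],s['opening'],s['time'])
to([.6309,-.1865,.18],np.radians(155-90)); print(s['qpos'].round(2))
```

```text
[ 0.65797927 -0.07264151  0.2122004 ] 0.5761933099165824 32.925
turn [-0.0001  0.0009  0.0767] shift [ 0.1622 -0.5622  0.1611]
[-0.26  0.26  1.63  0.    1.24 -1.88]
```

Call:
send_rows --moves "0 0 0.03 0.162 -0.3 0 0;0 0 0.06 0.162 -0.5 0.1 0;0 0 0.077 0.162 -0.562 0.16 0;0 0 0.077 0.162 -0.562 0.16 0;0 0 0.077 0.162 -0.562 0.16 0;0 0 0.077 0.162 -0.562 0.16 0"

```text
time: 33.67
eef_pos: [0.6299, -0.1852, 0.1772]
tcp_rot: [0.216, 0.976, 0.0, 0.0]
contact_force: [1.0, -0.2, -0.5]
opening: 0.502
finger_force: 0.0
```

```bash
cat >> h.py <<'E'
def mark(c,ctr=(.6308,-.187)):
    hsv=cv2.cvtColor(c['image'],cv2.COLOR_RGB2HSV); p=w2p(c,[*ctr,.044])[0]
    yy,xx=np.mgrid[:420,:560]; m=cv2.inRange(hsv,(5,150,90),(22,255,255)); m[np.hypot(xx-p[0],yy-p[1])>70]=0
    ys,xs=np.nonzero(m); w=p2w(c,[(xs.mean(),ys.mean())],.043)[0,:2]-ctr
    return len(xs),np.degrees(np.arctan2(w[1],w[0])).round(1),np.linalg.norm(w).round(4)
def ring(c,rad,z,ctr=(.6308,-.187),step=2):
    a=np.radians(np.arange(-180,180,step)); P=np.c_[ctr[0]+rad*np.cos(a),ctr[1]+rad*np.sin(a),np.full(len(a),z)]
    q=w2p(c,P).astype(np.float32); g=cv2.cvtColor(c['image'],cv2.COLOR_RGB2GRAY)
    return np.degrees(a).round().astype(int),cv2.remap(g,q[:,0:1],q[:,1:2],cv2.INTER_LINEAR).ravel()
E
python3 - <<'E'
from h import *
s=ctrl.get_state(); print(s['eef_pos'],s['opening'],s['qpos'].round(2))
c=cam('wrist'); print('mark',mark(c))
for r,z in((.034,.04),(.0265,.046),(.017,.075)):
    a,v=ring(c,r,z); print(r,z,[(int(x),int(y)) for x,y in zip(a,v) if y>np.median(v)+50])
to([.6308,-.1865,.058],np.radians(65))
t=cam('top'); print('top mark',mark(t))
hsv=cv2.cvtColor(t['image'],cv2.COLOR_RGB2HSV); m=cv2.inRange(hsv,(22,160,60),(35,255,255)); ys,xs=np.nonzero(m[130:215,250:365]); print('yellow',len(xs),p2w(t,[(xs.mean()+250,ys.mean()+130)],.095) if len(xs) else '')
E
```

```text
[ 0.62985418 -0.18518358  0.17724315] 0.5022270094216986 [-0.44  0.29  1.67  0.    1.19 -1.58]
mark (48, np.float64(-51.5), np.float64(0.0315))
0.034 0.04 [(-88, 138), (-56, 113), (-54, 156), (-52, 166), (-50, 166), (-48, 149), (4, 111), (6, 123), (34, 115), (36, 192), (66, 121), (124, 114), (152, 135), (154, 137), (166, 136), (168, 138), (170, 137)]
0.0265 0.046 [(-120, 134), (-118, 140), (-116, 143), (-114, 144), (-112, 141), (-110, 138), (-34, 135), (-32, 144), (-30, 146), (-28, 145), (-26, 143), (-24, 143), (-22, 142), (-20, 141), (-18, 136), (24, 139), (26, 137), (40, 143), (42, 144), (44, 147), (46, 145), (48, 143), (152, 134)]
0.017 0.075 [(-136, 149), (-134, 151), (-132, 150), (-130, 150), (-128, 149), (-126, 149), (-124, 149), (-122, 149), (-120, 149), (-118, 148), (-116, 148), (-114, 149), (-112, 149), (-110, 148), (-108, 149), (-106, 148), (-104, 148), (-102, 149), (-100, 149), (-98, 149), (-96, 148), (-94, 148), (-92, 149), (-90, 149), (-88, 149), (-86, 149), (-84, 148), (-82, 148), (-80, 148), (-78, 146), (-76, 147), (-74, 143), (-36, 142), (-34, 148), (-32, 146), (-30, 145), (-28, 144), (-26, 143), (-24, 143), (-22, 142), (-20, 142), (-18, 142), (16, 142), (18, 142), (20, 146), (22, 147), (24, 148), (26, 149), (28, 148), (30, 148), (32, 147), (34, 147), (36, 147), (38, 147), (40, 147), (42, 148), (44, 147), (46, 147), (48, 148), (50, 148), (52, 148), (54, 148), (56, 148), (58, 146)]
turn [0.     0.0001 0.    ] shift [-0.006  -0.0039  0.5973]
top mark (0, np.float64(nan), np.float64(nan))
yellow 136 [[ 0.64908965 -0.01219632  0.095     ]]h.py:37: RuntimeWarning: Mean of empty slice.
  ys,xs=np.nonzero(m); w=p2w(c,[(xs.mean(),ys.mean())],.043)[0,:2]-ctr
  ret = ret.dtype.type(ret / rcount)
```

Run:
```python
from h import *
u=np.radians(2.7); ex=np.array([np.cos(u),np.sin(u)]); ey=np.array([-np.sin(u),np.cos(u)])
X,Y=np.meshgrid(np.arange(-80,81),np.arange(-110,111)); 
for n in('scene',):
    c=cam(n); g=cv2.cvtColor(c['image'],cv2.COLOR_RGB2HSV)
    for z,y0,y1 in((.097,-100,0),(.075,-110,110)):
        P=np.c_[(np.array([.6527,-.0101])+X.ravel()[:,None]*.001*ex+Y.ravel()[:,None]*.001*ey),np.full(X.size,z)]
        q=w2p(c,P).astype(np.float32).reshape(*X.shape,2); pt=cv2.remap(g,q[...,0],q[...,1],cv2.INTER_LINEAR)
        sat=pt[...,1]; print(n,'sat at z',z,'cols x -80..80/5mm rows y',y0)
        for yy in range(y0,y1+1,6 if z>.08 else 10): print(f'{yy:4d}',' '.join(f'{v:3d}' for v in sat[yy+110,::5]))
```

```text
scene sat at z 0.097 cols x -80..80/5mm rows y -100
-100  26  19  13  13  14  15  15   8  18  20  21  20  21  20  20  17  17  19  19  17  15  17  15  15  54  86  67  34   9   8   2   3   2
 -94  12  13  12  17  21  16  14  16  17  18  18  18  17  17  18  17  18  20  19  20  20  23  22  29  32  32  28  34  32  10   4   2   3
 -88  11   8  11  10  21  22  16  15  16  12  14  11  13  12  12  14  14  14  16  14  15  15  16  13  19  21  22  30  29  17   6   4   3
 -82  10   9   7   4  10  27  60  60  64  25   5   6   7   6   6   7   6   6   6   5   6   5   5  13  82  74  70  67  70  68  70  81  21
 -76  12  13   4   5   3  19  64  54  55  15   6   6   7   7   6  12  13   8   6   5   6   6   4  11  27  58  60  61  60  60  58  84  56
 -70  12  14  15   7   5  11  67  56  57  21   6   6   6   7  16  21  18  13  14   7   7   7   6  14  16  37  60  59  60  61  62  85  62
 -64  13  15  16  18   6  13  92  61  62  30   7   8   8   7  22  12   6   7   7   7   7   6   5  12  20  16  60  61  61  62  61  88  69
 -58  16  16  16  18   9   9  92  62  61  21   7   8   7   7  17   7   8   7   7   7   7 
[... 3783 characters left out ...]
104 109   5   4
  70   4   2   5 128  84  67  68  68  69  67  67  68  70  68  68  68  67  69  71  68  67  67  69  71  67  68  67  67  68  95 107   3   4
  80   2   2   3 121  79  66  68  68  68  68  66  67  68  67  69  68  67  69  69  67  67  65  68  71  67  68  67  66  68  98 111   6   2
  90   2   2   6 118  91  69  70  69  69  70  73  70  70  71  73  70  74  70  74  69  70  67  71  76  71  70  64  69  72 102 109   6   4
 100   3   1   2   3   7   9  13  14  14   4  11  14  10   5  10   7  10   4  10   8  12   6  10   6   5  12   9  12  11   6  10   4   5
 110   1   2   1   3   2   2   5   4   4   8   4   2   4   2   3   3   4   4   4   4   4   3   0   3   4   3   3   4   3   2   4   4   6
```

The board is centred within about 3 mm and level. The nest stands flat on it, at x −35..33 and y −84..−43 mm in the board frame. Now the dial.

Call:
send_rows --moves "0 0 0 -0.006 -0.003 0.2 0;0 0 0 -0.006 -0.003 0.4 0;0 0 0 -0.006 -0.003 0.55 0;0 0 0 -0.006 -0.003 0.63 0;0 0 0 -0.006 -0.003 0.63 0;0 0 0 -0.006 -0.003 0.63 -1;0 0 0 -0.006 -0.003 0.63 -1;0 0 0 -0.006 -0.003 0.63 -1;0 0 0 -0.006 -0.003 0.63 -1;0 0 0 -0.006 -0.003 0.63 -1" --newtons 50

```text
time: 35.08
eef_pos: [0.6325, -0.186, 0.0533]
tcp_rot: [0.218, 0.976, 0.001, 0.002]
contact_force: [1.7, 4.8, 1.7]
opening: 0.126
finger_force: 52.3
```

Run:
```python
from h import *
s=ctrl.get_state();print(s['wrist_torque'],s['qpos'].round(2)); M=R.from_quat(s['tcp_rot']).as_matrix(); print(np.degrees(np.arctan2(M[1,1],M[0,1]))+90)
```

```text
[ 0.63879032 -0.34636267 -0.38583879] [-0.44  0.43  1.73  0.    0.98 -1.57]
154.76023306057155
```

Call:
send_rows --moves "0 0 0.03 0 0 0 -1;0 0 0.06 0 0 0 -1;0 0 0.09 0 0 0 -1;0 0 0.12 0 0 0 -1;0 0 0.15 0 0 0 -1;0 0 0.18 0 0 0 -1;0 0 0.21 0 0 0 -1;0 0 0.24 0 0 0 -1;0 0 0.27 0 0 0 -1;0 0 0.3 0 0 0 -1;0 0 0.3 0 0 0 -1"

```text
time: 36.45
eef_pos: [0.6292, -0.1864, 0.0532]
tcp_rot: [0.918, 0.398, -0.002, -0.002]
contact_force: [-6.7, 3.5, 6.8]
opening: 0.124
finger_force: 52.8
```

Call:
send_rows --moves "0 0 0.03 0 0 0 -1;0 0 0.06 0 0 0 -1;0 0 0.09 0 0 0 -1;0 0 0.12 0 0 0 -1;0 0 0.15 0 0 0 -1;0 0 0.18 0 0 0 -1;0 0 0.21 0 0 0 -1;0 0 0.24 0 0 0 -1;0 0 0.265 0 0 0 -1;0 0 0.273 0 0 0 -1;0 0 0.273 0 0 0 -1;0 0 0.273 0 0 0 -1"

```text
time: 37.95
eef_pos: [0.6295, -0.1833, 0.0532]
tcp_rot: [0.901, -0.434, -0.003, -0.003]
contact_force: [-6.7, 11.2, 10.2]
opening: 0.126
finger_force: 53.1
```

Run:
```python
from h import *
s=ctrl.get_state();print(s['wrist_torque'],s['qpos'].round(2)); M=R.from_quat(s['tcp_rot']).as_matrix(); print('pointer',np.degrees(np.arctan2(M[1,1],M[0,1]))+90)
c=cam('wrist'); print(mark(c)); a,v=ring(c,.0265,.046,step=1); print([(int(x),int(y)) for x,y in zip(a,v) if -75<x<-25])
```

```text
[ 1.82126504  0.97887602 -0.0369162 ] [-0.44  0.43  1.73  0.01  0.99  2.02]
pointer -51.41425780767119
(138, np.float64(-51.6), np.float64(0.0308))
[(-74, 105), (-73, 109), (-72, 111), (-71, 103), (-70, 95), (-69, 91), (-68, 84), (-67, 79), (-66, 80), (-65, 83), (-64, 83), (-63, 80), (-62, 80), (-61, 82), (-60, 84), (-59, 83), (-58, 83), (-57, 84), (-56, 86), (-55, 88), (-54, 98), (-53, 100), (-52, 97), (-51, 91), (-50, 87), (-49, 86), (-48, 83), (-47, 81), (-46, 77), (-45, 76), (-44, 79), (-43, 80), (-42, 79), (-41, 77), (-40, 76), (-39, 75), (-38, 79), (-37, 83), (-36, 83), (-35, 84), (-34, 83), (-33, 83), (-32, 87), (-31, 90), (-30, 86), (-29, 83), (-28, 82), (-27, 78), (-26, 79)]
```

Call:
send_rows --moves "0 0 0 -0.016 -0.003 0 -1;0 0 0 -0.016 -0.003 0 -1;0 0 0 -0.016 -0.003 0 -0.3;0 0 0 -0.016 -0.003 0 -0.3;0 0 0 -0.016 -0.003 0 -0.3;0 0 0 -0.016 -0.003 -0.15 -0.3;0 0 0 -0.016 -0.003 -0.4 -0.3;0 0 0 -0.016 -0.003 -0.65 -0.3;0 0 0 -0.016 -0.003 -0.65 -0.3;0 0 0 -0.016 -0.003 -0.65 -0.3"

```text
time: 39.25
eef_pos: [0.6285, -0.1844, 0.1803]
tcp_rot: [0.901, -0.434, -0.0, 0.0]
contact_force: [0.1, 0.4, -0.3]
opening: 0.348
finger_force: 0.0
```

Run:
```python
from h import *
s=ctrl.get_state();print(s['eef_pos'],s['time'])
c=cam('wrist'); print(mark(c)); 
for r,z in((.0265,.046),(.034,.04)):
    a,v=ring(c,r,z,step=1); print([(int(x),int(y)) for x,y in zip(a,v) if -72<x<-32])
# bar direction: white line on bar top at two radii
for r in(.012,.02):
    a,v=ring(c,r,.075,step=2); print(r,[(int(x),int(y)) for x,y in zip(a,v) if -90<x<-15])
```

```text
[ 0.62848658 -0.1843633   0.1802862 ] 39.25
(51, np.float64(-51.8), np.float64(0.0311))
[(-71, 92), (-70, 83), (-69, 80), (-68, 79), (-67, 79), (-66, 76), (-65, 74), (-64, 74), (-63, 74), (-62, 73), (-61, 74), (-60, 75), (-59, 75), (-58, 76), (-57, 78), (-56, 81), (-55, 92), (-54, 100), (-53, 107), (-52, 108), (-51, 106), (-50, 93), (-49, 84), (-48, 79), (-47, 74), (-46, 70), (-45, 70), (-44, 72), (-43, 71), (-42, 70), (-41, 69), (-40, 69), (-39, 70), (-38, 73), (-37, 75), (-36, 77), (-35, 77), (-34, 79), (-33, 78)]
[(-71, 59), (-70, 59), (-69, 58), (-68, 59), (-67, 59), (-66, 60), (-65, 59), (-64, 59), (-63, 59), (-62, 59), (-61, 58), (-60, 58), (-59, 59), (-58, 60), (-57, 68), (-56, 102), (-55, 150), (-54, 153), (-53, 152), (-52, 152), (-51, 151), (-50, 151), (-49, 138), (-48, 114), (-47, 78), (-46, 64), (-45, 59), (-44, 60), (-43, 59), (-42, 60), (-41, 60), (-40, 60), (-39, 59), (-38, 59), (-37, 59), (-36, 58), (-35, 59), (-34, 59), (-33, 58)]
0.012 [(-88, 85), (-86, 82), (-84, 78), (-82, 75), (-80, 74), (-78, 88), (-76, 106), (-74, 124), (-72, 134), (-70, 139), (-68, 138), (-66, 134), (-64, 142), (-62, 152), (-60, 177), (-58, 202), (-56, 225), (-54, 239), (-52, 241), (-50, 210), (-48, 167), (-46, 154), (-44, 145), (-42, 146), (-40, 145), (-38, 143), (-36, 139), (-34, 134), (-32, 128), (-30, 122), (-28, 106), (-26, 89), (-24, 85), (-22, 83), (-20, 85), (-18, 87), (-16, 86)]
0.02 [(-88, 152), (-86, 152), (-84, 152), (-82, 153), (-80, 152), (-78, 153), (-76, 153), (-74, 154), (-72, 142), (-70, 104), (-68, 94), (-66, 115), (-64, 127), (-62, 133), (-60, 133), (-58, 132), (-56, 165), (-54, 223), (-52, 243), (-50, 205), (-48, 155), (-46, 134), (-44, 130), (-42, 127), (-40, 120), (-38, 106), (-36, 113), (-34, 148), (-32, 154), (-30, 153), (-28, 153), (-26, 152), (-24, 153), (-22, 152), (-20, 152), (-18, 152), (-16, 152)]
```

The pointer is at −52° and the mark at −52°. One last check of the load, then I hand in.

Run:
```python
from h import *
u=np.radians(2.7); ex=np.array([np.cos(u),np.sin(u)]); ey=np.array([-np.sin(u),np.cos(u)])
c=cam('scene'); g=cv2.cvtColor(c['image'],cv2.COLOR_RGB2HSV)
for y in(-88,-82,-64,-46,-36):
    P=[[*(np.array([.6527,-.0101])+x*.001*ex+y*.001*ey),.097] for x in range(-50,51,5)]; q=w2p(c,P).round().astype(int)
    print(y,[int(g[b,a,1]) for a,b in q])
ok=all(g[b,a,1]<25 for a,b in w2p(c,[[*(np.array([.6527,-.0101])+x*.001*ex+y*.001*ey),.097] for x in(-28,25) for y in(-78,-48)]).round().astype(int))
print(ok)
if ok: print(ctrl.sign_off())
```

```text
-88 [14, 15, 13, 17, 17, 17, 14, 11, 9, 17, 11, 15, 17, 14, 15, 16, 19, 10, 23, 26, 25]
-82 [64, 54, 68, 6, 6, 7, 6, 7, 6, 7, 7, 7, 6, 6, 6, 6, 4, 5, 81, 92, 56]
-64 [96, 62, 64, 7, 6, 8, 7, 7, 20, 8, 5, 7, 7, 6, 6, 8, 7, 8, 18, 18, 60]
-46 [98, 68, 63, 52, 6, 10, 7, 8, 8, 7, 8, 7, 8, 7, 5, 8, 7, 16, 16, 16, 67]
-36 [102, 63, 63, 62, 61, 34, 31, 30, 31, 31, 28, 28, 27, 27, 23, 25, 23, 17, 16, 14, 70]
True
the job is handed in; nothing more can be done
None
```

The job is handed in (no verdict came back): I zeroed the dial, laid both seal blocks on the pads and the board level on them, stood the only nest blank I could see flat on the board, then set the pointer within about 1° of the orange mark, without touching the tin or tape.

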